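# Set out the stall's tasting tray, tallest at the back first

### The arm

A 7-joint arm with a two-finger parallel gripper is mounted at the origin on the work surface. World frame = base frame: x ahead of the robot, y to its left, z up, the work surface at z = 0. Lengths are in m, angles in rad, forces in N, time in s.
With the tool pointing down it reaches from about 0.4 to 0.85 m from the base axis. Payload 10.4 kg.
Tool frame: the origin (TCP) lies midway between the tips of the shut fingers; the grasp point (between the pads) lies manip.grip_depth behind it (manip.grip_depth is the distance from the TCP to the grasp point, in m); z points along the fingers, x is the direction in which the jaws open and shut, and the axes are right-handed (so a half turn about z gives the same grasp; the last joint's range is limited). The gripper opens to 85 mm and grips with 20 to 120 N. Pads are 22 mm wide; open, the fingers measure 114 mm over their backs; the gripper's body (76 mm by 85 mm) begins 54 mm behind the grasp point. The pads swing forward as they close: fully open they stand 13 mm farther back than shut.
Start: joints at [-1.35, 0.332, -0.065, 1.46, 0.022, 1.35, -0.088], TCP at [0.151, 0.607, 0.231] pointing down, gripper open.
Joint ranges: [-2.6, 2.6], [-0.5, 2.12], [-1.47, 1.34], [0.16, 2.42], [-1.27, 4.41], [0.06, 2.06], [-2.6, 2.6]. Speed limits (rad/s): [2.22, 2.22, 2.79, 2.79, 3.14, 3.14, 3.14].

### API

Orientations are given as a unit quaternion [x, y, z, w].
In Python, from workcell import manip gives the robot as it stands. The module is installed in compiled form; this text tells all that it offers.
- The arm moves only by the tool send_rows, never from a script. Its argument "steps" is a list of rows, each a list of 2 entries, a list of its own where there are three numbers: the shift along the tool's x, y, z in m, then the turn about the tool's z in rad. In form: [[[x, y, z], spin], ...]. A call has exactly 8 rows; each row is the pose to reach, as a shift and turn from the pose commanded when the call began, along the tool's axes at that moment; what a row does not reach only later rows make up. A row lasts 1/8 s, in which the tool goes at most 62.5 mm and 10.7 degrees, less where a joint would pass 70% of its speed; a pose out of reach is approached as far as the arm can. A call with a gripper value outside its range is refused whole. "hand" is the opening, from 0 (shut) to 1 (fully open), set as the call begins (left out, the last holds). The fingers move at their own pace and stop on an object; "force" is the grip in N (left out, the last holds). Time passes only in rows, so rows that repeat a pose let the fingers close, or fill a call up. It gives the time, the measured TCP pose, the force and the opening at its end, in the units of the state.
- manip.get_obs(): the state, without advancing time (a new reading comes with each control period).
- manip.camera(name): name is "scene" or "top" or "wrist"; returns (picture, depth): 420x560x3 uint8, red, green, blue; 420x560 float32, m along the optical axis (not along the pixel's ray), 0 where there is no reading.
- manip.camera_info(name): a dict with "intrinsics" (3x3 intrinsics, pixels), "pose" (4x4, takes a point from camera to world coordinates); the wrist camera has in their place "T_tool_cam" (4x4, takes a point from camera to tool coordinates, whose origin is the TCP and whose axes are the tool frame's). Camera axes: x right, y up, looking along -z (the intrinsics and any distortion apply to the point x, -y, -z); pixel columns grow to the right and rows downward; lengths in m; the calibration is good to about 2 mm. A picture is of the moment at which its call begins: read the wrist's pose just before it. camera_info takes no time and is no camera call.
- manip.hand_in(): hands the job in, once; it reports no verdict.
The state is a dict: "clock": time; "joint_pos": joint angles; "joint_velocities": joint speeds; "tau": joint torques, N m; "position": TCP position; "ee_rot": TCP orientation; "ft_force": force on the tool from outside, world axes, zero at the start; "torque": the same for the moment, N m; "grip_width": opening from 0.0 (shut) to 1.0 (fully open).
Only numpy, scipy, OpenCV 4.12 (cv2) and the standard library are available. Lean on these libraries where they do the work, as an engineer would, in place of code of your own. Each camera call takes 0.05 s, during which the arm holds its last target.

### The job

Set out the tasting tray for the stall: first throw the empty red can from the tray into the grey bin. Then stand every bottle, jar and cup that is on the table upright inside the printed ring of its own colour, working from the back so that nothing tall is carried in over short things: all the bottles in the back row first, then all the jars in the middle row, and the cups in the front row last. Set the glass down gently and knock no bottle over, and leave the black-lidded jar and the stall's other things where they are.

Things in the scene. Friction and masses are not known exactly. Their poses are not given: they have to be found in the camera images.
- bottle_red_mid (a point): Tall amber glass bottle with a red cap and a red band on its label, 165 mm tall, 350 g or so: body 58 mm diameter up to 105 mm, then a shoulder narrowing to the cylindrical cap, 34 mm diameter, from 127 mm to the top at 165 mm above its foot. Point: on its axis, half-way up (82.5 mm above its foot). z is up along its axis. May be absent.
- bottle_yellow_mid (a point): Tall amber glass bottle with a yellow cap and a yellow band on its label, 165 mm tall, 350 g or so: body 58 mm diameter up to 105 mm, then a shoulder narrowing to the cylindrical cap, 34 mm diameter, from 127 mm to the top at 165 mm above its foot. Point: on its axis, half-way up (82.5 mm above its foot). z is up along its axis. May be absent.
- bottle_blue_mid (a point): Tall amber glass bottle with a blue cap and a blue band on its label, 165 mm tall, 350 g or so: body 58 mm diameter up to 105 mm, then a shoulder narrowing to the cylindrical cap, 34 mm diameter, from 127 mm to the top at 165 mm above its foot. Point: on its axis, half-way up (82.5 mm above its foot). z is up along its axis. May be absent.
- jar_red_mid (a point): Squat preserve jar with a red lid, a plain cylinder 60 mm in diameter and 60 mm tall (lid the top 17 mm), 220 g or so, heavy at the base. Point: on its axis, half-way up (30 mm above its foot). z is up along its axis. May be absent.
- jar_yellow_mid (a point): Squat preserve jar with a yellow lid, a plain cylinder 60 mm in diameter and 60 mm tall (lid the top 17 mm), 220 g or so, heavy at the base. Point: on its axis, half-way up (30 mm above its foot). z is up along its axis. May be absent.
- jar_blue_mid (a point): Squat preserve jar with a blue lid, a plain cylinder 60 mm in diameter and 60 mm tall (lid the top 17 mm), 220 g or so, heavy at the base. Point: on its axis, half-way up (30 mm above its foot). z is up along its axis. May be absent.
- cup_orange_mid (a point): Open orange tasting cup, 50 mm tall, 60 mm outside diameter at the rim and 54 mm at the foot, wall 4 mm, floor 12 mm thick, 100 g or so. Point: on its axis, half-way up (25 mm above its foot). z is up along its axis. May be absent.
- cup_green_mid (a point): Open green tasting cup, 50 mm tall, 60 mm outside diameter at the rim and 54 mm at the foot, wall 4 mm, floor 12 mm thick, 100 g or so. Point: on its axis, half-way up (25 mm above its foot). z is up along its axis. May be absent.
- tray: Shallow wooden tray lined with grey card, fixed to the table, 330 x 330 mm; floor 6 mm above the table, lip 14 mm above the table. Origin: centre of its underside. x points to the back (away from the robot), y to the left. On the card are three rows of printed rings, 120 and 105 mm apart: back row for bottles (three, 110 mm apart), middle row for jars (three, 110 mm apart), front row for cups (two, 120 mm apart).
- mark_bottle_red: Red printed ring in the tray's back row (bottles): the place of the bottle of that colour. Band 10 mm wide round a white centre, inner diameter 68 mm, outer 88 mm, flat. Origin: its centre, on the tray's floor. The order of colours within the row varies.
- mark_bottle_yellow: Yellow printed ring in the tray's back row (bottles): the place of the bottle of that colour. Band 10 mm wide round a white centre, inner diameter 68 mm, outer 88 mm, flat. Origin: its centre, on the tray's floor. The order of colours within the row varies.
- mark_bottle_blue: Blue printed ring in the tray's back row (bottles): the place of the bottle of that colour. Band 10 mm wide round a white centre, inner diameter 68 mm, outer 88 mm, flat. Origin: its centre, on the tray's floor. The order of colours within the row varies.
- mark_jar_red: Red printed ring in the tray's middle row (jars): the place of the jar of that colour. Band 10 mm wide round a white centre, inner diameter 68 mm, outer 88 mm, flat. Origin: its centre, on the tray's floor. The order of colours within the row varies.
- mark_jar_yellow: Yellow printed ring in the tray's middle row (jars): the place of the jar of that colour. Band 10 mm wide round a white centre, inner diameter 68 mm, outer 88 mm, flat. Origin: its centre, on the tray's floor. The order of colours within the row varies.
- mark_jar_blue: Blue printed ring in the tray's middle row (jars): the place of the jar of that colour. Band 10 mm wide round a white centre, inner diameter 68 mm, outer 88 mm, flat. Origin: its centre, on the tray's floor. The order of colours within the row varies.
- mark_cup_orange: Orange printed ring in the tray's front row, nearest the robot (cups): the place of the cup of that colour. Band 10 mm wide round a white centre, inner diameter 68 mm, outer 88 mm, flat. Origin: its centre, on the tray's floor. The order of colours within the row varies.
- mark_cup_green: Green printed ring in the tray's front row, nearest the robot (cups): the place of the cup of that colour. Band 10 mm wide round a white centre, inner diameter 68 mm, outer 88 mm, flat. Origin: its centre, on the tray's floor. The order of colours within the row varies.
- can_mid (a point): Empty red drinks can left standing on the tray, 58 mm diameter, 115 mm tall, 40 g or so. Point: on its axis, half-way up (57.5 mm above its foot). z along its axis.
- bin: Grey open-topped square waste bin standing on the table, fixed, outside 150 x 150 mm, 90 mm tall, walls and floor 4 mm. Origin: centre of its underside; x and y along its sides.
- jar_black_mid (a point): A jar just like the others, 60 mm diameter and 60 mm tall, but with a black lid: it has no ring and is not part of the set; leave it. Point: on its axis, half-way up.
- calculator: Bystander: black pocket calculator, 140 x 80 x 14 mm. Origin: centre of its underside.
- tape_roll: Bystander: cardboard-coloured roll of tape lying flat, 90 mm diameter, 24 mm tall. Origin: centre of its underside.
- pen_pot: Bystander: dark pen pot with pens, 72 mm diameter, 95 mm tall, pens up to 150 mm. Origin: centre of its underside.

How it is judged:
On the way, in this order (a step that is already met when the one before it is completed fails the run):
1. the can is in the bin while no bottle, jar or cup is on the tray yet (x of can_mid in the frame of bin between -0.072 and 0.072 m and y of can_mid in the frame of bin between -0.072 and 0.072 m and z of can_mid in the frame of bin below 0.085 m and horizontal distance between each of bottle_red_mid, bottle_yellow_mid, bottle_blue_mid, jar_red_mid, jar_yellow_mid, jar_blue_mid, cup_orange_mid, cup_green_mid and tray above 0.185 m), for 0.2 s.
2. all the bottles present stand on their rings in the back row while no jar or cup is on the tray yet (horizontal distance between bottle_red_mid and mark_bottle_red below 0.015 m and angle between each of bottle_red_mid, bottle_yellow_mid, bottle_blue_mid's own z axis and vertical below 0.12 rad and z of bottle_red_mid in the frame of tray between 0.0805 and 0.0965 m and horizontal distance between bottle_yellow_mid and mark_bottle_yellow below 0.015 m and z of bottle_yellow_mid in the frame of tray between 0.0805 and 0.0965 m and horizontal distance between bottle_blue_mid and mark_bottle_blue below 0.015 m and z of bottle_blue_mid in the frame of tray between 0.0805 and 0.0965 m and horizontal distance between each of jar_red_mid, jar_yellow_mid, jar_blue_mid, cup_orange_mid, cup_green_mid and tray above 0.185 m), for 0.2 s.
3. all the jars present stand on their rings in the middle row while no cup is on the tray yet (horizontal distance between jar_red_mid and mark_jar_red below 0.015 m and angle between each of jar_red_mid, jar_yellow_mid, jar_blue_mid's own z axis and vertical below 0.12 rad and z of jar_red_mid in the frame of tray between 0.028 and 0.044 m and horizontal distance between jar_yellow_mid and mark_jar_yellow below 0.015 m and z of jar_yellow_mid in the frame of tray between 0.028 and 0.044 m and horizontal distance between jar_blue_mid and mark_jar_blue below 0.015 m and z of jar_blue_mid in the frame of tray between 0.028 and 0.044 m and horizontal distance between each of cup_orange_mid, cup_green_mid and tray above 0.185 m), for 0.2 s.
4. all the cups present stand on their rings in the front row (horizontal distance between cup_orange_mid and mark_cup_orange below 0.015 m and angle between each of cup_orange_mid, cup_green_mid's own z axis and vertical below 0.12 rad and z of cup_orange_mid in the frame of tray between 0.023 and 0.039 m and horizontal distance between cup_green_mid and mark_cup_green below 0.015 m and z of cup_green_mid in the frame of tray between 0.023 and 0.039 m), for 0.2 s.
At the end, for the whole second after the job is handed in: The can lies or stands in the bin; every bottle, jar and cup present stands upright (within 0.12 rad) on the tray's floor with its axis within 15 mm of the centre of the ring of its own kind and colour; all at rest and released (all of step 4 and x of can_mid in the frame of bin between -0.072 and 0.072 m and y of can_mid in the frame of bin between -0.072 and 0.072 m and z of can_mid in the frame of bin below 0.085 m and horizontal distance between bottle_red_mid and mark_bottle_red below 0.015 m and angle between each of bottle_red_mid, bottle_yellow_mid, bottle_blue_mid, jar_red_mid, jar_yellow_mid, jar_blue_mid's own z axis and vertical below 0.12 rad and z of bottle_red_mid in the frame of tray between 0.0805 and 0.0965 m and horizontal distance between bottle_yellow_mid and mark_bottle_yellow below 0.015 m and z of bottle_yellow_mid in the frame of tray between 0.0805 and 0.0965 m and horizontal distance between bottle_blue_mid and mark_bottle_blue below 0.015 m and z of bottle_blue_mid in the frame of tray between 0.0805 and 0.0965 m and horizontal distance between jar_red_mid and mark_jar_red below 0.015 m and z of jar_red_mid in the frame of tray between 0.028 and 0.044 m and horizontal distance between jar_yellow_mid and mark_jar_yellow below 0.015 m and z of jar_yellow_mid in the frame of tray between 0.028 and 0.044 m and horizontal distance between jar_blue_mid and mark_jar_blue below 0.015 m and z of jar_blue_mid in the frame of tray between 0.028 and 0.044 m and linear speed of each of bottle_red, bottle_yellow, bottle_blue, jar_red, jar_yellow, jar_blue, cup_orange, cup_green, can below 0.02 m/s); the robot touches nothing.
It fails at once if a bottle is knocked over (tilted by more than 0.8 rad) (angle between any of bottle_red_mid, bottle_yellow_mid, bottle_blue_mid's own z axis and vertical above 0.8 rad).
It fails at once if a glass bottle or jar is dropped or banged onto the tray (more than 80 N) (contact force between any of bottle_red, bottle_yellow, bottle_blue, jar_red, jar_yellow, jar_blue and tray above 80 N).
It fails at once if the black-lidded jar or another bystander is moved more than 30 mm (distance of any of jar_black_mid, calculator, tape_roll, pen_pot from where it was at the start of the episode above 0.03 m).
Of bottle_red, bottle_yellow, bottle_blue only 2 to 3 are there at a start; the rules pass over those that are not, and their reading is None.
Of jar_red, jar_yellow, jar_blue only 2 to 3 are there at a start; the rules pass over those that are not, and their reading is None.
Of cup_orange, cup_green only 1 to 2 are there at a start; the rules pass over those that are not, and their reading is None.
At some moment in a run one of jar_red, jar_yellow, jar_blue, cup_orange, cup_green may be knocked a few centimetres aside while the robot is not near it.
It also fails if it takes over 210 s, if anything falls off the work surface, if the arm or the gripper's body presses on something with over 40 N, if the wrist force passes 120 N, or if a joint passes its speed limit or range.

## Working session

There is one attempt and no reset: what is moved stays moved. The work goes in short steps, Python scripts to look and compute and a tool call to move; the robot and the scene stay as the last step left them, time stands still between calls to the robot, and variables do not carry over. Pictures are saved under pics/ and viewed, and the job is handed in when it is done.

Besides the shell and the picture viewer there is one more tool, called after "Emit:" by a JSON object that holds its "name" and its "arguments". send_rows: Moves the arm, as the interface text tells. Its arguments: {"type":"object","properties":{"steps":{"type":"array"},"hand":{"type":"number"},"force":{"type":"number"}},"required":["steps"]}

```bash
ls; mkdir -p pics
python3 - <<'E'
from workcell import manip
import cv2,numpy as np
o=manip.get_obs()
for k,v in o.items(): print(k,np.round(v,4))
print(manip.grip_depth)
for n in("scene","top"):
    p,d=manip.camera(n); i=manip.camera_info(n)
    cv2.imwrite(f"pics/{n}0.png",p[:,:,::-1]); np.savez(f"{n}0.npz",p=p,d=d)
    print(n,{k:np.round(v,4).tolist() for k,v in i.items()})
i=manip.camera_info("wrist");print({k:np.round(v,4).tolist() for k,v in i.items()})
E
```

```text
pics
clock 0.0
joint_pos [-1.3496  0.3329 -0.0647  1.461   0.0216  1.3499 -0.0885]
joint_velocities [-0.0005  0.0005 -0.0012  0.0022 -0.0009 -0.0007  0.0019]
tau [-1.00000e-04 -6.25438e+01  4.92000e-02 -3.91613e+01  1.61000e-02
  9.90000e-03 -0.00000e+00]
position [0.1508 0.6061 0.2305]
ee_rot [ 7.878e-01  6.159e-01 -5.000e-04  5.000e-04]
ft_force [0.363  0.323  0.2302]
torque [-0.0477 -0.0058  0.0648]
grip_width 0.9982
0.0187
scene {'intrinsics': [[413.2, 0.0, 282.3031], [0.0, 413.2, 208.5129], [0.0, 0.0, 1.0]], 'pose': [[0.2556, -0.5283, 0.8096, 1.6096], [0.9666, 0.1555, -0.2037, -0.2729], [-0.0183, 0.8347, 0.5504, 0.7875], [0.0, 0.0, 0.0, 1.0]]}
top {'intrinsics': [[446.0685, 0.0, 280.0016], [0.0, 446.0685, 211.0733], [0.0, 0.0, 1.0]], 'pose': [[-0.1357, 0.9676, -0.2127, 0.2503], [-0.9907, -0.1341, 0.0219, 0.0285], [-0.0073, 0.2137, 0.9769, 1.4565], [0.0, 0.0, 0.0, 1.0]]}
{'intrinsics': [[343.4781, 0.0, 275.6225], [0.0, 343.4781, 212.6923], [0.0, 0.0, 1.0]], 'T_tool_cam': [[1.0, 0.0007, 0.0006, 0.0002], [0.0008, -0.9644, -0.2643, -0.067], [0.0004, 0.2643, -0.9644, -0.1434], [0.0, 0.0, 0.0, 1.0]]}
```

View pics/scene0.png

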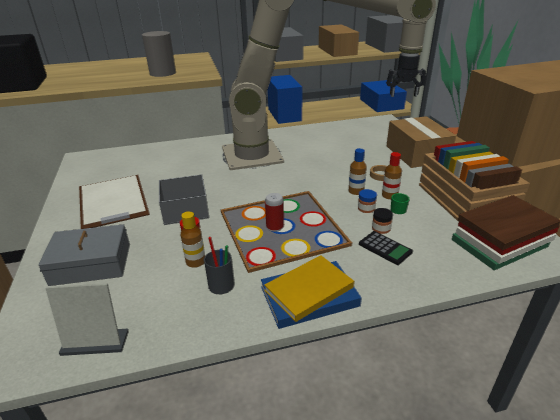

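View pics/top0.png

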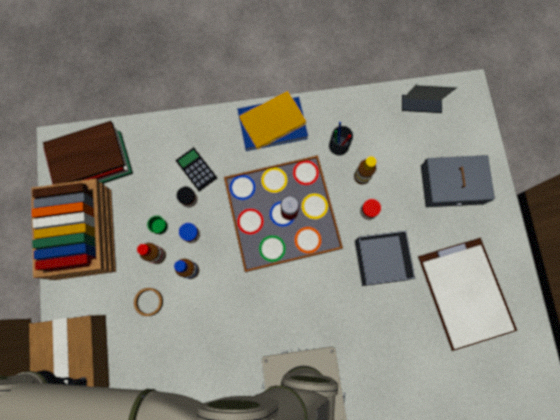

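The scene view shows bottles blue (357,172), red (392,176) and yellow (192,240), the blue jar (368,200), the black jar (381,220), the green cup (400,203), the can (275,212) and the bin (183,198). The top view adds a red jar at (371,208). There is no yellow jar or orange cup so far. Next I'll measure.

```bash
cat > h.py <<'E'
from workcell import manip
import cv2,numpy as np
def cloud(d,info,T=None):
    K=info["intrinsics"];T=info["pose"] if T is None else T
    v,u=np.mgrid[:d.shape[0],:d.shape[1]]
    X=np.stack([(u-K[0,2])*d/K[0,0],-(v-K[1,2])*d/K[1,1],-d],-1)
    W=X@T[:3,:3].T+T[:3,3]; W[d<=0]=np.nan
    return W
def topw(n="top"):
    p,d=manip.camera(n); return p,d,cloud(d,manip.camera_info(n))
def masks(p):
    h=cv2.cvtColor(p,cv2.COLOR_RGB2HSV).astype(int);H,S,V=h[...,0],h[...,1],h[...,2]
    sat=(S>140)&(V>70)
    return dict(red=sat&((H<6)|(H>174)),orange=sat&(H>=7)&(H<18),yellow=sat&(H>=20)&(H<34),green=sat&(H>45)&(H<80),blue=sat&(H>100)&(H<130))
def comps(m,W,minpx=12):
    n,l,st,c=cv2.connectedComponentsWithStats(m.astype(np.uint8))
    out=[]
    for i in range(1,n):
        if st[i,4]<minpx: continue
        P=W[l==i];P=P[~np.isnan(P[:,0])]
        if len(P)<5: continue
        out.append((np.round(c[i]).astype(int),st[i,4],P))
    return out
E
python3 - <<'E'
from h import *
for n in("top","scene"):
    z=np.load(f"{n}0.npz");W=cloud(z["d"],manip.camera_info(n))
    for k,m in masks(z["p"]).items():
        for c,a,P in comps(m,W):
            mid=(P.min(0)+P.max(0))/2
            if abs(P[:,0].mean())<1 and abs(P[:,1].mean())<.65: print(n,k,c,a,"mean",P.mean(0).round(3),"mid",mid.round(3),"ext",np.ptp(P,0).round(3),"zmax",P[:,2].max().round(3))
E
```

```text
top red [306 172] 185 mean [ 0.689 -0.109  0.006] mid [ 0.687 -0.109  0.007] ext [0.089 0.089 0.018] zmax 0.016
top red [107 173] 71 mean [0.754 0.536 0.076] mid [0.754 0.537 0.077] ext [0.022 0.102 0.023] zmax 0.088
top red [371 208] 268 mean [ 0.525 -0.294  0.058] mid [ 0.525 -0.295  0.048] ext [0.059 0.056 0.037] zmax 0.067
top red [250 222] 194 mean [0.545 0.1   0.007] mid [0.546 0.1   0.007] ext [0.085 0.09  0.018] zmax 0.016
top red [143 249] 107 mean [0.475 0.412 0.164] mid [0.474 0.413 0.16 ] ext [0.032 0.034 0.024] zmax 0.172
top orange [105 133] 37 mean [0.881 0.525 0.1  ] mid [0.882 0.527 0.098] ext [0.02  0.048 0.016] zmax 0.106
top orange [315 168] 74 mean [ 0.695 -0.142  0.013] mid [ 0.672 -0.124  0.011] ext [0.128 0.085 0.019] zmax 0.02
top orange [362 168] 41 mean [ 0.646 -0.276  0.112] mid [ 0.648 -0.276  0.113] ext [0.04  0.016 0.019] zmax 0.122
top orange [287 163] 15 mean [ 0.726 -0.05   0.014] mid [ 0.725 -0.052  0.016] ext [0.006 0.045 0.011] zmax 0.021
top orange [256 170] 26 mean [0.715 0.057 0.014] mid [0.715 0.059 0.014] ext [0.01  0.072 0.017] zmax 0.022
to
[... 7731 characters left out ...]
[0.062 0.057 0.02 ] zmax 0.063
scene blue [287 227] 70 mean [0.57  0.004 0.006] mid [ 0.559 -0.007  0.006] ext [0.083 0.074 0.008] zmax 0.01
scene blue [328 238] 110 mean [0.659 0.109 0.006] mid [0.662 0.11  0.006] ext [0.081 0.085 0.009] zmax 0.01
scene blue [221 257] 35 mean [ 0.793 -0.23   0.117] mid [ 0.793 -0.229  0.115] ext [0.011 0.009 0.057] zmax 0.143
scene blue [336 264] 24 mean [0.806 0.078 0.029] mid [0.81  0.076 0.029] ext [0.034 0.015 0.006] zmax 0.032
scene blue [268 279] 57 mean [ 0.812 -0.116  0.029] mid [ 0.816 -0.109  0.028] ext [0.026 0.051 0.007] zmax 0.032
scene blue [319 308] 1011 mean [ 0.938 -0.015  0.021] mid [ 0.915 -0.019  0.015] ext [0.084 0.222 0.035] zmax 0.033
```

Run:
```python
from h import *
z=np.load("top0.npz");W=cloud(z["d"],manip.camera_info("top"));
zz=np.load("scene0.npz");W2=cloud(zz["d"],manip.camera_info("scene"))
def box(W,x0,x1,y0,y1,z0,z1,n):
    m=(W[...,0]>x0)&(W[...,0]<x1)&(W[...,1]>y0)&(W[...,1]<y1)&(W[...,2]>z0)&(W[...,2]<z1)
    P=W[m].astype(np.float32)
    if len(P)<5: print(n,len(P));return
    print(n,len(P),"mean",P.mean(0).round(3),"mid",((P.min(0)+P.max(0))/2).round(3),"rect",cv2.minAreaRect(P[:,:2]), "circ",cv2.minEnclosingCircle(P[:,:2]))
for V,s in((W,"top "),(W2,"scene ")):
    box(V,.45,.68,-.12,.08,.10,.14,s+"can")
    box(V,.25,.5,-.45,-.2,.08,.11,s+"bin")
    box(V,.6,.72,-.36,-.24,.14,.19,s+"yb")
    box(V,.43,.52,.37,.46,.14,.19,s+"rb")
    box(V,.36,.46,.26,.35,.14,.19,s+"bb")
    box(V,.47,.59,-.36,-.24,.05,.08,s+"rj")
    box(V,.47,.59,.24,.35,.05,.08,s+"bj")
    box(V,.5,.63,.34,.46,.04,.06,s+"gc")
    box(V,.6,.72,.22,.35,.05,.08,s+"black")
    box(V,.68,.85,-.32,-.18,.07,.16,s+"pens")
```

```text
Traceback (most recent call last):
cv2.error: OpenCV(4.12.0) /io/opencv/modules/imgproc/src/convhull.cpp:143: error: (-215:Assertion failed) total >= 0 && (depth == CV_32F || depth == CV_32S) in function 'convexHull'
```

```bash
cat >> h.py <<'E'
def box(W,x0,x1,y0,y1,z0,z1,n):
    m=(W[...,0]>x0)&(W[...,0]<x1)&(W[...,1]>y0)&(W[...,1]<y1)&(W[...,2]>z0)&(W[...,2]<z1)
    P=W[m].astype(np.float32)
    if len(P)<5: print(n,len(P));return
    Q=np.ascontiguousarray(P[:,:2])
    (c,r)=cv2.minEnclosingCircle(Q); rc=cv2.minAreaRect(Q)
    print(n,len(P),"mean",P.mean(0).round(3),"mid",((P.min(0)+P.max(0))/2).round(3),"rect",np.round(rc[0],3),np.round(rc[1],3),round(rc[2],1), "circ",np.round(c,3),round(r,3))
E
python3 - <<'E'
from h import *
z=np.load("top0.npz");W=cloud(z["d"],manip.camera_info("top"));
zz=np.load("scene0.npz");W2=cloud(zz["d"],manip.camera_info("scene"))
for V,s in((W,"top "),(W2,"scene ")):
    box(V,.45,.68,-.12,.08,.10,.14,s+"can")
    box(V,.25,.49,-.45,-.2,.08,.11,s+"bin")
    box(V,.6,.72,-.36,-.24,.14,.19,s+"yb")
    box(V,.43,.52,.37,.46,.14,.19,s+"rb")
    box(V,.36,.46,.26,.35,.14,.19,s+"bb")
    box(V,.47,.59,-.36,-.24,.05,.08,s+"rj")
    box(V,.47,.59,.24,.35,.05,.08,s+"bj")
    box(V,.5,.63,.34,.46,.04,.06,s+"gc")
    box(V,.6,.72,.22,.35,.05,.08,s+"black")
    box(V,.68,.85,-.32,-.18,.07,.16,s+"pens")
E
```

```text
top can 282 mean [ 0.554 -0.034  0.119] mid [ 0.555 -0.034  0.114] rect [ 0.555 -0.035] [0.056 0.056] 82.5 circ [ 0.556 -0.034] 0.029
top bin 321 mean [ 0.361 -0.31   0.088] mid [ 0.36  -0.307  0.088] rect [ 0.36  -0.307] [0.151 0.15 ] 89.6 circ [ 0.359 -0.306] 0.104
top yb 114 mean [ 0.645 -0.294  0.161] mid [ 0.647 -0.295  0.156] rect [ 0.647 -0.295] [0.032 0.032] 75.0 circ [ 0.647 -0.295] 0.018
top rb 134 mean [0.473 0.41  0.161] mid [0.474 0.413 0.156] rect [0.474 0.413] [0.032 0.034] 0.1 circ [0.473 0.413] 0.018
top bb 124 mean [0.41  0.307 0.162] mid [0.41  0.309 0.156] rect [0.411 0.308] [0.033 0.031] 32.0 circ [0.411 0.309] 0.017
top rj 276 mean [ 0.525 -0.296  0.059] mid [ 0.525 -0.297  0.058] rect [ 0.526 -0.297] [0.056 0.06 ] 36.5 circ [ 0.525 -0.298] 0.03
top bj 283 mean [0.528 0.296 0.059] mid [0.529 0.297 0.059] rect [0.528 0.296] [0.059 0.058] 83.2 circ [0.529 0.296] 0.031
top gc 95 mean [0.568 0.397 0.048] mid [0.568 0.397 0.049] rect [0.568 0.397] [0.058 0.057] 86.8 circ [0.568 0.397] 0.031
top black 268 mean [0.648 0.292 0.059] mid [0.648 0.292 0.058] rect [0.648 0.
[... 786 characters left out ...]
 0.308] [0.034 0.034] 33.3 circ [0.412 0.311] 0.022
scene rj 53 mean [ 0.53  -0.294  0.058] mid [ 0.528 -0.297  0.057] rect [ 0.527 -0.297] [0.058 0.041] 89.3 circ [ 0.527 -0.298] 0.031
scene bj 168 mean [0.534 0.294 0.058] mid [0.529 0.295 0.056] rect [0.53  0.295] [0.059 0.061] 43.9 circ [0.529 0.293] 0.032
scene gc 128 mean [0.555 0.4   0.047] mid [0.551 0.397 0.05 ] rect [0.55  0.396] [0.058 0.101] 88.7 circ [0.55  0.405] 0.054
scene black 198 mean [0.654 0.291 0.058] mid [0.649 0.293 0.057] rect [0.65  0.294] [0.059 0.061] 25.1 circ [0.65  0.294] 0.033
scene pens 541 mean [ 0.772 -0.237  0.093] mid [ 0.768 -0.237  0.108] rect [ 0.767 -0.238] [0.073 0.07 ] 18.5 circ [ 0.768 -0.236] 0.038
```

Both cameras agree within about 2 mm. The can is at (0.557,-0.035) and the bin at (0.36,-0.307). I'll head for the can and turn the tool so its x axis lies along world x.

Emit:
{"name": "send_rows", "arguments": {"steps": [[[-0.03,0.03,-0.02],0.16],[[-0.07,0.07,-0.04],0.33],[[-0.11,0.115,-0.05],0.5],[[-0.155,0.16,-0.05],0.67],[[-0.2,0.205,-0.05],0.84],[[-0.24,0.25,-0.05],1.01],[[-0.285,0.295,-0.05],1.18],[[-0.324,0.337,-0.05],1.327]], "hand": 1, "force": 25}}

```text
clock: 1.1
position: [0.4003, 0.2086, 0.2812]
ee_rot: [1.0, -0.003, -0.0, -0.0]
ft_force: [0.1, 1.1, 0.2]
grip_width: 1.002
```

```bash
cat >> h.py <<'E'
from scipy.spatial.transform import Rotation as Rn
def st():
    o=manip.get_obs();R=Rn.from_quat(o["ee_rot"]).as_matrix()
    print("t",round(o["clock"],2),"pos",np.round(o["position"],4),"tx ang",round(float(np.arctan2(R[1,0],R[0,0])),4),"tilt",round(float(np.arccos(-R[2,2])),4),"F",np.round(o["ft_force"],1),"w",round(float(o["grip_width"]),3),"q",np.round(o["joint_pos"],2))
    return o,R
def to(x,y,z):
    o,R=st(); d=np.array([x,y,z])-o["position"]; print("shift",np.round(R.T@d,4),"norm",np.linalg.norm(d).round(3),"spin to 0:",round(float(np.arctan2(R[1,0],R[0,0])),4))
E
python3 -c "
from h import *
to(.557,-.035,.2)"
```

```text
t 1.1 pos [0.4003 0.2086 0.2812] tx ang -0.0055 tilt 0.0005 F [0.1 1.1 0.2] w 1.002 q [-0.94 -0.1   0.34  1.83  0.03  1.41 -0.62]
shift [0.158  0.2428 0.0811] norm 0.301 spin to 0: -0.0055
```

Emit:
{"name": "send_rows", "arguments": {"steps": [[[0.03,0.046,0],0],[[0.06,0.093,0],0],[[0.09,0.139,0],0],[[0.12,0.186,0.01],0],[[0.145,0.225,0.03],0],[[0.157,0.243,0.06],0],[[0.157,0.243,0.08],0],[[0.157,0.243,0.09],0]]}}

```text
clock: 2.1
position: [0.556, -0.0323, 0.1899]
ee_rot: [1.0, -0.0, -0.001, 0.0]
ft_force: [-1.0, -0.2, 0.3]
grip_width: 0.997
```

```bash
python3 -c "
from h import *
to(.557,-.035,.087)
p,d=manip.camera('wrist');cv2.imwrite('pics/w1.png',p[:,:,::-1])
o=manip.get_obs();T=np.eye(4);T[:3,:3]=Rn.from_quat(o['ee_rot']).as_matrix();T[:3,3]=o['position']
W=cloud(d,manip.camera_info('wrist'),T@manip.camera_info('wrist')['T_tool_cam'])
box(W,.45,.68,-.12,.08,.10,.14,'can')
"
```

```text
t 2.1 pos [ 0.556  -0.0323  0.1899] tx ang -0.0004 tilt 0.0021 F [-1.  -0.2  0.3] w 0.997 q [-0.61  0.24  0.68  1.73 -0.16  1.23  0.11]
shift [0.0012 0.0026 0.1029] norm 0.103 spin to 0: -0.0004
can 5698 mean [ 0.557 -0.03   0.12 ] mid [ 0.557 -0.032  0.112] rect [ 0.557 -0.032] [0.054 0.058] 89.8 circ [ 0.557 -0.034] 0.029
```

View pics/w1.png

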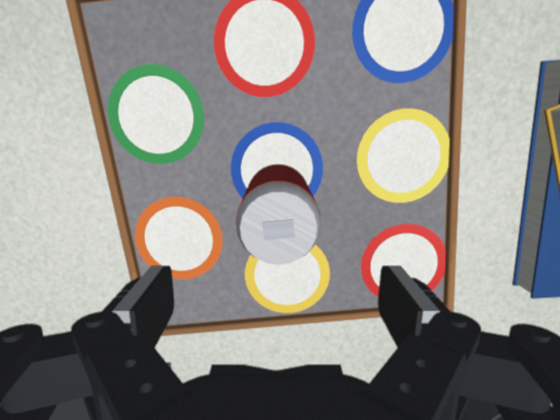

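The wrist view shows the can at (278,228), centred between the fingers, so I'm descending and gripping.

Emit:
{"name": "send_rows", "arguments": {"steps": [[[0.001,0.002,0.02],0],[[0.001,0.002,0.05],0],[[0.001,0.002,0.08],0],[[0.001,0.002,0.1],0],[[0.001,0.002,0.103],0],[[0.001,0.002,0.103],0],[[0.001,0.002,0.103],0],[[0.001,0.002,0.103],0]]}}

```text
clock: 3.15
position: [0.5581, -0.0341, 0.089]
ee_rot: [1.0, 0.0, 0.001, -0.0]
ft_force: [-0.4, 0.2, 0.5]
grip_width: 0.997
```

Emit:
{"name": "send_rows", "arguments": {"steps": [[[0,0,0],0],[[0,0,0],0],[[0,0,0],0],[[0,0,0],0],[[0,0,0],0],[[0,0,0],0],[[0,0,0],0],[[0,0,0],0]], "hand": 0, "force": 25}}

```text
clock: 4.15
position: [0.5577, -0.0342, 0.0885]
ee_rot: [1.0, 0.0, 0.0, -0.0]
ft_force: [-2.3, 0.9, 4.7]
grip_width: 0.671
```

Emit:
{"name": "send_rows", "arguments": {"steps": [[[0,0,-0.02],0],[[0,0,-0.06],0],[[0,0,-0.1],0],[[-0.01,0.01,-0.125],0],[[-0.04,0.05,-0.13],0],[[-0.07,0.09,-0.13],0],[[-0.1,0.135,-0.13],0],[[-0.13,0.18,-0.13],0]]}}

```text
clock: 5.15
position: [0.4266, -0.2154, 0.2182]
ee_rot: [1.0, 0.0, 0.0, -0.0]
ft_force: [0.1, -1.4, -0.0]
grip_width: 0.67
```

```bash
python3 -c "
from h import *
to(.36,-.307,.218)
to(.36,-.307,.101)"
```

```text
t 5.15 pos [ 0.4266 -0.2154  0.2182] tx ang 0.0002 tilt 0.0007 F [ 0.1 -1.4 -0. ] w 0.67 q [-0.46 -0.03  0.84  1.89  0.02  1.27  0.37]
shift [-0.0666  0.0915  0.0001] norm 0.113 spin to 0: 0.0002
t 5.15 pos [ 0.4266 -0.2154  0.2182] tx ang 0.0002 tilt 0.0007 F [ 0.1 -1.4 -0. ] w 0.67 q [-0.46 -0.03  0.84  1.89  0.02  1.27  0.37]
shift [-0.0666  0.0916  0.1171] norm 0.163 spin to 0: 0.0002
```

Emit:
{"name": "send_rows", "arguments": {"steps": [[[-0.03,0.04,0],0],[[-0.057,0.08,0],0],[[-0.067,0.092,0],0],[[-0.067,0.092,0.03],0],[[-0.067,0.092,0.06],0],[[-0.067,0.092,0.09],0],[[-0.067,0.092,0.112],0],[[-0.067,0.092,0.112],0]]}}

```text
clock: 6.15
position: [0.36, -0.3053, 0.105]
ee_rot: [1.0, 0.0, -0.002, -0.0]
ft_force: [-0.9, 0.5, 0.1]
grip_width: 0.671
```

Emit:
{"name": "send_rows", "arguments": {"steps": [[[0,0,0],0],[[0,0,0],0],[[0,0,0],0],[[0,0,-0.01],0],[[0,0,-0.03],0],[[0,0,-0.06],0],[[0,0,-0.09],0],[[0,0,-0.12],0]], "hand": 1}}

```text
clock: 7.15
position: [0.3605, -0.3065, 0.228]
ee_rot: [1.0, -0.0, 0.0, -0.0]
ft_force: [1.1, -0.3, 0.6]
grip_width: 1.004
```

```bash
python3 -c "
from h import *
p,d,W=topw()
cv2.imwrite('pics/top1.png',p[:,:,::-1])
box(W,.29,.43,-.375,-.24,.095,.14,'can in bin')
box(W,.6,.72,-.36,-.24,.14,.19,'yb')
to(.647,-.295,.24)
to(.647,-.295,.131)"
```

```text
can in bin 305 mean [ 0.359 -0.303  0.116] mid [ 0.36  -0.305  0.11 ] rect [ 0.359 -0.304] [0.057 0.055] 31.9 circ [ 0.36  -0.305] 0.029
yb 119 mean [ 0.645 -0.294  0.161] mid [ 0.646 -0.296  0.155] rect [ 0.646 -0.295] [0.032 0.032] 79.3 circ [ 0.647 -0.296] 0.018
t 7.2 pos [ 0.3617 -0.3077  0.2314] tx ang -0.0015 tilt 0.0052 F [ 1.6 -2.3  3.3] w 0.996 q [-0.4  -0.08  0.98  1.88  0.07  1.3   0.56]
shift [ 0.2853 -0.0131 -0.0072] norm 0.286 spin to 0: -0.0015
t 7.2 pos [ 0.3617 -0.3077  0.2314] tx ang -0.0015 tilt 0.0052 F [ 1.6 -2.3  3.3] w 0.996 q [-0.4  -0.08  0.98  1.88  0.07  1.3   0.56]
shift [ 0.2848 -0.0133  0.1018] norm 0.303 spin to 0: -0.0015
```

View pics/top1.png

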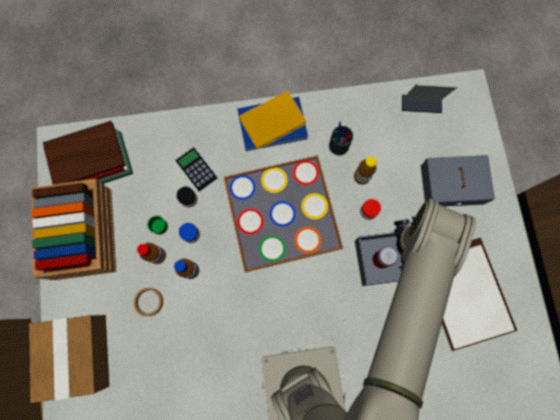

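The can stands in the bin at pixel (387,257), and the top view shows all nine-minus-one rings uncovered. Next is the yellow bottle.

Emit:
{"name": "send_rows", "arguments": {"steps": [[[0.03,0,0],0],[[0.08,0,0],0],[[0.13,-0.003,0],0],[[0.18,-0.006,0],0],[[0.23,-0.01,0],0],[[0.27,-0.012,0],0],[[0.286,-0.013,0.01],0],[[0.286,-0.013,0.02],0]], "hand": 0.8}}

```text
clock: 8.2
position: [0.6466, -0.2933, 0.2054]
ee_rot: [1.0, 0.0, -0.0, 0.0]
ft_force: [-0.4, 0.1, -0.2]
grip_width: 0.801
```

```bash
cat >> h.py <<'E'
def wr(n):
    o=manip.get_obs();T=np.eye(4);T[:3,:3]=Rn.from_quat(o['ee_rot']).as_matrix();T[:3,3]=o['position']
    p,d=manip.camera('wrist');i=manip.camera_info('wrist')
    cv2.imwrite(f'pics/{n}.png',p[:,:,::-1])
    return p,d,cloud(d,i,T@i['T_tool_cam'])
def rings(p,W):
    for k,m in masks(p).items():
        for c,a,P in comps(m&(W[...,2]<.02),W):
            e=np.ptp(P[:,:2],axis=0)
            if .075<e[0]<.1 and .075<e[1]<.1: print("ring",k,c,((P.min(0)+P.max(0))/2)[:2].round(4),"mean",P.mean(0).round(4),e.round(3))
E
python3 -c "
from h import *
p,d,W=wr('w2')
box(W,.6,.72,-.36,-.24,.14,.19,'yb')
to(.647,-.295,.131)
p,d,W=topw(); rings(p,W)
p,d,W=topw('scene'); rings(p,W)"
```

```text
yb 3012 mean [ 0.647 -0.293  0.164] mid [ 0.648 -0.296  0.154] rect [ 0.647 -0.296] [0.033 0.033] 17.0 circ [ 0.648 -0.296] 0.017
t 8.25 pos [ 0.6452 -0.2935  0.2042] tx ang -0.001 tilt 0.0025 F [-0.9  0.4 -0.9] w 0.797 q [-0.17  0.67  0.88  1.27 -0.5   1.42  0.67]
shift [0.0019 0.0015 0.0732] norm 0.073 spin to 0: -0.001
ring red [306 172] [ 0.6874 -0.1089] mean [ 0.688  -0.1094  0.0064] [0.087 0.09 ]
ring red [250 221] [0.5464 0.1003] mean [0.5459 0.0998 0.0064] [0.089 0.09 ]
ring yellow [274 179] [0.6765 0.0019] mean [0.6774 0.0018 0.0061] [0.087 0.088]
ring yellow [309 202] [ 0.5725 -0.1147] mean [ 0.5827 -0.1033  0.0064] [0.081 0.078]
ring blue [242 187] [0.666  0.1103] mean [0.6656 0.1107 0.0067] [0.087 0.085]
ring blue [282 214] [ 0.5579 -0.0107] mean [ 0.5565 -0.0108  0.006 ] [0.087 0.085]
ring red [312 218] [0.5424 0.0974] mean [0.5437 0.0974 0.0054] [0.088 0.085]
ring red [260 255] [ 0.6811 -0.1099] mean [ 0.68   -0.111   0.0055] [0.082 0.087]
ring yellow [249 234] [ 0.5645 -0.1217] mean [ 0.5674 -0.1223  0.0054] [0.088 0.086]
ring yellow [294 247] [ 6.745e-01 -3.000e-04] mean [ 0.6706 -0.0019  0.0055] [0.092 0.086]
ring green [287 207] [0.4456 0.0377] mean [0.4528 0.0351 0.0054] [0.083 0.082]
ring blue [282 226] [ 0.5544 -0.0109] mean [ 0.5567 -0.0106  0.0057] [0.086 0.084]
ring blue [328 238] [0.659  0.1105] mean [0.659  0.1092 0.0055] [0.08  0.086]
```

View pics/w2.png

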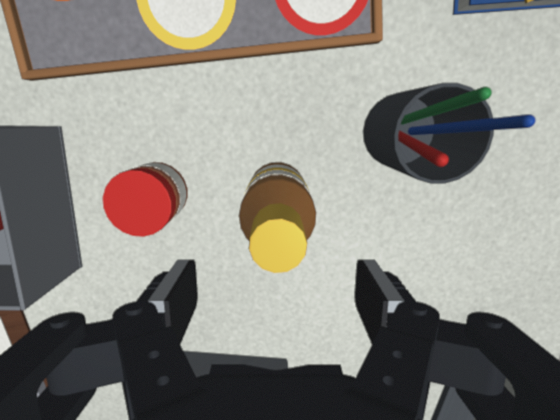

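The wrist view shows the yellow cap at (278,245) between the fingers, with the pen pot well clear. I'll descend and grip the cap.

Emit:
{"name": "send_rows", "arguments": {"steps": [[[0.002,0.002,0.015],0],[[0.002,0.002,0.035],0],[[0.002,0.002,0.055],0],[[0.002,0.002,0.068],0],[[0.002,0.002,0.073],0],[[0.002,0.002,0.073],0],[[0.002,0.002,0.073],0],[[0.002,0.002,0.073],0]]}}

```text
clock: 9.35
position: [0.6489, -0.2954, 0.1339]
ee_rot: [1.0, 0.0, 0.0, 0.0]
ft_force: [-0.1, -0.1, 0.1]
grip_width: 0.797
```

Emit:
{"name": "send_rows", "arguments": {"steps": [[[0,0,0],0],[[0,0,0],0],[[0,0,0],0],[[0,0,0],0],[[0,0,0],0],[[0,0,0],0],[[0,0,0],0],[[0,0,0],0]], "hand": 0, "force": 60}}

```text
clock: 10.35
position: [0.6487, -0.2954, 0.1337]
ee_rot: [1.0, -0.0, 0.0, 0.0]
ft_force: [-1.5, 0.1, 5.2]
grip_width: 0.383
```

```bash
python3 -c "
from h import *
to(.675,.001,.131)"
```

```text
t 10.35 pos [ 0.6487 -0.2954  0.1337] tx ang -0.0 tilt 0.0004 F [-1.5  0.1  5.2] w 0.383 q [-0.16  0.72  0.84  1.35 -0.54  1.3   0.7 ]
shift [ 0.0263 -0.2964  0.0026] norm 0.298 spin to 0: -0.0
```

Emit:
{"name": "send_rows", "arguments": {"steps": [[[0,0,-0.01],0],[[0,0,-0.03],0],[[0,0,-0.05],0],[[0,-0.01,-0.06],0],[[0.003,-0.035,-0.06],0],[[0.006,-0.07,-0.06],0],[[0.01,-0.11,-0.06],0],[[0.013,-0.15,-0.06],0]]}}

```text
clock: 11.35
position: [0.6617, -0.143, 0.1936]
ee_rot: [1.0, 0.0, 0.0, -0.0]
ft_force: [0.1, 0.2, -3.9]
grip_width: 0.382
```

Emit:
{"name": "send_rows", "arguments": {"steps": [[[0.004,-0.04,0],0],[[0.007,-0.08,0],0],[[0.01,-0.11,0],0],[[0.012,-0.13,0],0],[[0.013,-0.142,0],0],[[0.013,-0.146,0],0],[[0.013,-0.146,0.01],0],[[0.013,-0.146,0.02],0]]}}

```text
clock: 12.35
position: [0.6744, -0.0005, 0.1724]
ee_rot: [1.0, -0.001, -0.0, 0.0]
ft_force: [0.8, 0.3, -4.9]
grip_width: 0.378
```

```bash
python3 -c "
from h import *
to(.675,.001,.1397)"
```

```text
t 12.35 pos [ 6.744e-01 -5.000e-04  1.724e-01] tx ang -0.0017 tilt 0.0005 F [ 0.8  0.3 -4.9] w 0.378 q [-0.65  0.61  0.87  1.43 -0.47  1.32  0.25]
shift [ 0.0006 -0.0016  0.0327] norm 0.033 spin to 0: -0.0017
```

Emit:
{"name": "send_rows", "arguments": {"steps": [[[0.001,-0.001,0.008],0],[[0.001,-0.001,0.016],0],[[0.001,-0.001,0.022],0],[[0.001,-0.001,0.025],0],[[0.001,-0.001,0.027],0],[[0.001,-0.001,0.028],0],[[0.001,-0.001,0.029],0],[[0.001,-0.001,0.03],0]]}}

```text
clock: 13.35
position: [0.6757, 0.0018, 0.1433]
ee_rot: [1.0, 0.0, 0.0, -0.0]
ft_force: [-0.5, 0.5, -4.2]
grip_width: 0.383
```

```bash
python3 -c "
from h import *
to(.675,.001,.1397)"
```

```text
t 13.35 pos [0.6757 0.0018 0.1433] tx ang 0.0 tilt 0.0002 F [-0.5  0.5 -4.2] w 0.383 q [-0.65  0.63  0.86  1.46 -0.49  1.27  0.26]
shift [-0.0007  0.0008  0.0036] norm 0.004 spin to 0: 0.0
```

Emit:
{"name": "send_rows", "arguments": {"steps": [[[0,0,0.001],0],[[0,0,0.0015],0],[[0,0,0.002],0],[[0,0,0.0025],0],[[0,0,0.003],0],[[0,0,0.0035],0],[[0,0,0.004],0],[[0,0,0.004],0]]}}

```text
clock: 14.35
position: [0.6757, 0.0017, 0.1397]
ee_rot: [1.0, -0.0, 0.0, -0.0]
ft_force: [-1.6, -0.6, 0.5]
grip_width: 0.381
```

Emit:
{"name": "send_rows", "arguments": {"steps": [[[0,0,0],0],[[0,0,0],0],[[0,0,0],0],[[0,0,-0.01],0],[[0,0,-0.03],0],[[0,0,-0.05],0],[[0,0,-0.07],0],[[0,0,-0.08],0]], "hand": 0.8}}

```text
clock: 15.35
position: [0.6762, 0.0016, 0.2214]
ee_rot: [1.0, 0.0, 0.001, -0.0]
ft_force: [-0.7, -0.1, -0.5]
grip_width: 0.799
```

```bash
python3 -c "
from h import *
p,d,W=topw()
box(W,.6,.74,-.07,.07,.14,.19,'yb top')
box(W,.43,.52,.37,.46,.14,.19,'rb')
box(W,.36,.46,.26,.35,.14,.19,'bb')
to(.475,.413,.24);to(.412,.309,.24)
cv2.imwrite('pics/top2.png',p[:,:,::-1])"
```

```text
yb top 0
rb 133 mean [0.473 0.41  0.161] mid [0.474 0.413 0.155] rect [0.474 0.413] [0.032 0.033] 2.2 circ [0.473 0.412] 0.017
bb 124 mean [0.41  0.308 0.162] mid [0.41  0.309 0.156] rect [0.411 0.309] [0.033 0.032] 64.8 circ [0.411 0.309] 0.017
t 15.4 pos [0.6764 0.0016 0.222 ] tx ang 0.0 tilt 0.0027 F [0.8 0.1 0.9] w 0.803 q [-0.65  0.58  0.89  1.36 -0.45  1.41  0.23]
shift [-0.2013 -0.4114 -0.0184] norm 0.458 spin to 0: 0.0
t 15.4 pos [0.6764 0.0016 0.222 ] tx ang 0.0 tilt 0.0027 F [0.8 0.1 0.9] w 0.803 q [-0.65  0.58  0.89  1.36 -0.45  1.41  0.23]
shift [-0.2643 -0.3074 -0.0186] norm 0.406 spin to 0: 0.0
```

View pics/top2.png

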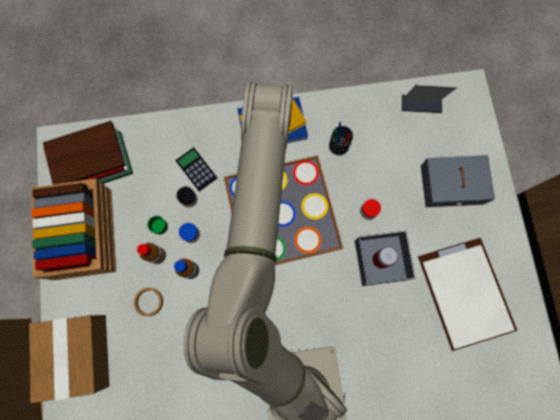

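The top view shows the arm hiding the yellow bottle in the back row. The red bottle (145,250) and the blue bottle (180,266) are unchanged. Moving to the blue bottle.

Emit:
{"name": "send_rows", "arguments": {"steps": [[[-0.015,-0.02,-0.015],0],[[-0.05,-0.06,-0.02],0],[[-0.09,-0.1,-0.02],0],[[-0.13,-0.15,-0.02],0],[[-0.17,-0.195,-0.02],0],[[-0.21,-0.24,-0.02],0],[[-0.245,-0.285,-0.015],0],[[-0.265,-0.307,0.0],0]]}}

```text
clock: 16.4
position: [0.4083, 0.3118, 0.2194]
ee_rot: [1.0, 0.002, -0.0, -0.001]
ft_force: [0.9, -0.3, -0.9]
grip_width: 0.799
```

```bash
python3 -c "
from h import *
p,d,W=wr('w3')
box(W,.36,.46,.26,.35,.14,.19,'bb')
to(.412,.309,.134)
p,d,W=topw()
box(W,.6,.74,-.07,.07,.14,.19,'yb top')
"
```

```text
bb 2644 mean [0.411 0.312 0.164] mid [0.411 0.31  0.154] rect [0.412 0.31 ] [0.033 0.033] 5.7 circ [0.412 0.31 ] 0.017
t 16.45 pos [0.4055 0.3134 0.217 ] tx ang 0.0072 tilt 0.0028 F [-2.7  2.5 -2.4] w 0.802 q [-1.56  0.1   0.88  1.81 -0.08  1.27 -0.65]
shift [0.0067 0.0044 0.083 ] norm 0.083 spin to 0: 0.0072
yb top 120 mean [0.671 0.001 0.167] mid [0.673 0.001 0.159] rect [0.673 0.001] [0.031 0.032] 75.2 circ [0.673 0.001] 0.017
```

View pics/w3.png

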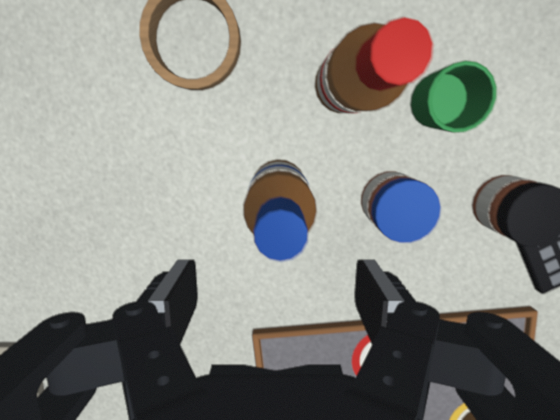

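The wrist view shows the blue cap at (280,233) between the fingers. The yellow bottle stands at (0.673,0.001). Descending.

Emit:
{"name": "send_rows", "arguments": {"steps": [[[0.001,-0.001,0.0],0],[[0.001,-0.001,0.02],0],[[0.001,-0.001,0.045],0],[[0.001,-0.001,0.065],0],[[0.001,-0.001,0.08],0],[[0.001,-0.001,0.086],0],[[0.001,-0.001,0.087],0],[[0.001,-0.001,0.087],0]]}}

```text
clock: 17.5
position: [0.4121, 0.31, 0.1329]
ee_rot: [1.0, -0.0, 0.0, -0.0]
ft_force: [-0.2, 1.0, 0.7]
grip_width: 0.798
```

```bash
python3 -c "
from h import *
to(.412,.3095,.134)"
```

```text
t 17.5 pos [0.4121 0.31   0.1329] tx ang -0.0001 tilt 0.0009 F [-0.2  1.   0.7] w 0.798 q [-1.5   0.22  0.87  1.91 -0.19  1.1  -0.56]
shift [-0.0001  0.0005 -0.0011] norm 0.001 spin to 0: -0.0001
```

Emit:
{"name": "send_rows", "arguments": {"steps": [[[0,0,0],0],[[0,0,0],0],[[0,0,0],0],[[0,0,0],0],[[0,0,0],0],[[0,0,0],0],[[0,0,0],0],[[0,0,0],0]], "hand": 0, "force": 60}}

```text
clock: 18.5
position: [0.4119, 0.31, 0.1329]
ee_rot: [1.0, 0.0, 0.0, -0.0]
ft_force: [-0.7, -1.3, 5.9]
grip_width: 0.383
```

```bash
python3 -c "
from h import *
to(.664,.110,.139)"
```

```text
t 18.5 pos [0.4119 0.31   0.1329] tx ang 0.0 tilt 0.0009 F [-0.7 -1.3  5.9] w 0.383 q [-1.51  0.22  0.87  1.91 -0.19  1.1  -0.56]
shift [ 0.2521  0.2    -0.0062] norm 0.322 spin to 0: 0.0
```

Emit:
{"name": "send_rows", "arguments": {"steps": [[[0,0,-0.015],0],[[0,0,-0.045],0],[[0,0,-0.075],0],[[0.01,0.015,-0.095],0],[[0.03,0.04,-0.1],0],[[0.06,0.065,-0.1],0],[[0.095,0.09,-0.1],0],[[0.13,0.115,-0.1],0]]}}

```text
clock: 19.5
position: [0.5423, 0.1942, 0.2328]
ee_rot: [1.0, 0.0, -0.0, -0.0]
ft_force: [0.2, 1.0, -3.9]
grip_width: 0.381
```

Emit:
{"name": "send_rows", "arguments": {"steps": [[[0.035,0.025,0],0],[[0.065,0.045,0],0],[[0.09,0.065,0],0],[[0.11,0.08,0.005],0],[[0.12,0.085,0.015],0],[[0.122,0.085,0.03],0],[[0.122,0.085,0.045],0],[[0.122,0.085,0.055],0]]}}

```text
clock: 20.5
position: [0.6627, 0.1109, 0.1759]
ee_rot: [1.0, 0.001, -0.001, -0.0]
ft_force: [1.2, -0.4, -4.0]
grip_width: 0.379
```

```bash
python3 -c "
from h import *
to(.664,.110,.139)"
```

```text
t 20.5 pos [0.6627 0.1109 0.1759] tx ang 0.0013 tilt 0.0016 F [ 1.2 -0.4 -4. ] w 0.379 q [-0.83  0.61  0.9   1.43 -0.48  1.33  0.09]
shift [0.0013 0.001  0.0369] norm 0.037 spin to 0: 0.0013
```

Emit:
{"name": "send_rows", "arguments": {"steps": [[[0.001,0.001,0.008],0],[[0.001,0.001,0.018],0],[[0.001,0.001,0.026],0],[[0.001,0.001,0.03],0],[[0.001,0.001,0.032],0],[[0.001,0.001,0.033],0],[[0.001,0.001,0.034],0],[[0.001,0.001,0.034],0]]}}

```text
clock: 21.5
position: [0.6647, 0.1088, 0.1434]
ee_rot: [1.0, 0.0, 0.0, -0.0]
ft_force: [0.3, -0.3, -4.0]
grip_width: 0.382
```

```bash
python3 -c "
from h import *
to(.664,.110,.139)"
```

```text
t 21.5 pos [0.6647 0.1088 0.1434] tx ang 0.0 tilt 0.0002 F [ 0.3 -0.3 -4. ] w 0.382 q [-0.82  0.64  0.88  1.46 -0.5   1.27  0.11]
shift [-0.0007 -0.0012  0.0044] norm 0.005 spin to 0: 0.0
```

Emit:
{"name": "send_rows", "arguments": {"steps": [[[0,-0.001,0.001],0],[[0,-0.001,0.002],0],[[0,-0.001,0.003],0],[[0,-0.001,0.0035],0],[[0,-0.001,0.004],0],[[0,-0.001,0.0045],0],[[0,-0.001,0.0045],0],[[0,-0.001,0.0045],0]]}}

```text
clock: 22.5
position: [0.6647, 0.1097, 0.139]
ee_rot: [1.0, -0.0, 0.0, -0.0]
ft_force: [-1.5, 0.3, -1.4]
grip_width: 0.383
```

Emit:
{"name": "send_rows", "arguments": {"steps": [[[0,0,0],0],[[0,0,0],0],[[0,0,0],0],[[0,0,-0.015],0],[[0,0,-0.04],0],[[0,0,-0.065],0],[[0,0,-0.085],0],[[0,0,-0.095],0]], "hand": 0.8}}

```text
clock: 23.5
position: [0.6651, 0.1097, 0.2355]
ee_rot: [1.0, -0.0, 0.001, -0.0]
ft_force: [0.6, 0.2, -0.3]
grip_width: 0.797
```

Emit:
{"name": "send_rows", "arguments": {"steps": [[[-0.015,-0.02,0],0],[[-0.045,-0.065,0],0],[[-0.08,-0.115,0],0],[[-0.11,-0.165,0],0],[[-0.14,-0.215,0],0],[[-0.17,-0.265,0],0],[[-0.187,-0.295,0.0],0],[[-0.19,-0.303,0.01],0]]}}

```text
clock: 24.5
position: [0.4728, 0.4157, 0.2236]
ee_rot: [1.0, 0.002, -0.0, -0.0]
ft_force: [0.1, -0.9, -0.8]
grip_width: 0.798
```

```bash
python3 -c "
from h import *
p,d,W=wr('w4')
box(W,.43,.52,.37,.46,.14,.19,'rb')
to(.475,.413,.134)
p,d,W=topw()
box(W,.6,.74,-.07,.07,.14,.19,'yb top')
box(W,.6,.74,.07,.17,.14,.19,'bb top')
"
```

```text
rb 2542 mean [0.475 0.416 0.164] mid [0.475 0.414 0.154] rect [0.475 0.414] [0.033 0.033] 68.7 circ [0.475 0.413] 0.017
t 24.55 pos [0.4729 0.4147 0.2218] tx ang 0.0033 tilt 0.0019 F [-0.7 -0.8 -1.8] w 0.8 q [-1.46  0.46  0.91  1.5  -0.37  1.36 -0.51]
shift [0.0023 0.0017 0.0878] norm 0.088 spin to 0: 0.0033
yb top 123 mean [0.671 0.001 0.167] mid [0.674 0.001 0.159] rect [0.674 0.002] [0.031 0.033] 82.9 circ [0.673 0.001] 0.018
bb top 123 mean [0.661 0.108 0.166] mid [0.663 0.109 0.158] rect [0.662 0.109] [0.031 0.031] 24.1 circ [0.663 0.109] 0.018
```

View pics/w4.png

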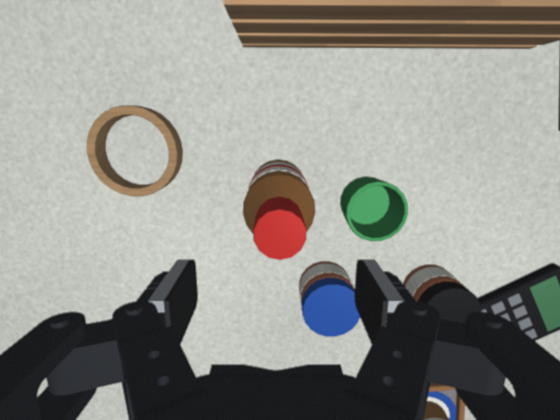

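The wrist view shows the red cap at (279,232), centred. The yellow and blue bottles stand on their rings. Descending onto red.

Emit:
{"name": "send_rows", "arguments": {"steps": [[[0.001,0.001,0.01],0],[[0.001,0.001,0.03],0],[[0.001,0.001,0.055],0],[[0.001,0.001,0.075],0],[[0.001,0.001,0.086],0],[[0.001,0.001,0.089],0],[[0.001,0.001,0.089],0],[[0.001,0.001,0.089],0]]}}

```text
clock: 25.6
position: [0.476, 0.412, 0.1356]
ee_rot: [1.0, -0.0, 0.0, -0.0]
ft_force: [0.2, 0.3, 0.1]
grip_width: 0.796
```

```bash
python3 -c "
from h import *
to(.475,.413,.134)"
```

```text
t 25.6 pos [0.476  0.412  0.1356] tx ang -0.0 tilt 0.0012 F [0.2 0.3 0.1] w 0.796 q [-1.43  0.53  0.87  1.6  -0.43  1.2  -0.47]
shift [-0.001  -0.001   0.0016] norm 0.002 spin to 0: -0.0
```

Emit:
{"name": "send_rows", "arguments": {"steps": [[[0,0,0],0],[[0,0,0],0],[[0,0,0],0],[[0,0,0],0],[[0,0,0],0],[[0,0,0],0],[[0,0,0],0],[[0,0,0],0]], "hand": 0, "force": 60}}

```text
clock: 26.6
position: [0.4758, 0.412, 0.1353]
ee_rot: [1.0, 0.0, 0.0, -0.0]
ft_force: [-1.7, -1.0, 5.5]
grip_width: 0.378
```

Emit:
{"name": "send_rows", "arguments": {"steps": [[[0,0,-0.015],0],[[0,0,-0.045],0],[[0,0,-0.075],0],[[0.0,0.01,-0.095],0],[[0.005,0.03,-0.1],0],[[0.01,0.06,-0.1],0],[[0.015,0.1,-0.1],0],[[0.02,0.145,-0.1],0]]}}

```text
clock: 27.6
position: [0.4954, 0.2638, 0.2337]
ee_rot: [1.0, -0.0, -0.001, 0.001]
ft_force: [0.6, -0.4, -4.0]
grip_width: 0.382
```

Emit:
{"name": "send_rows", "arguments": {"steps": [[[0.005,0.045,0],0],[[0.01,0.09,0],0],[[0.015,0.135,0],0],[[0.02,0.18,0],0],[[0.03,0.225,0],0],[[0.035,0.27,0],0],[[0.04,0.315,0],0],[[0.05,0.35,0],0]]}}

```text
clock: 28.6
position: [0.544, -0.0867, 0.2339]
ee_rot: [1.0, -0.001, -0.001, -0.0]
ft_force: [0.9, 0.7, -3.6]
grip_width: 0.376
```

```bash
python3 -c "
from h import *
to(.685,-.109,.1417)"
```

```text
t 28.6 pos [ 0.544  -0.0867  0.2339] tx ang -0.0027 tilt 0.0017 F [ 0.9  0.7 -3.6] w 0.376 q [-0.88  0.29  1.15  1.7  -0.27  1.33  0.32]
shift [0.1412 0.022  0.092 ] norm 0.17 spin to 0: -0.0027
```

Emit:
{"name": "send_rows", "arguments": {"steps": [[[0.015,0.022,0],0],[[0.045,0.023,0],0],[[0.08,0.023,0.01],0],[[0.11,0.023,0.025],0],[[0.13,0.023,0.045],0],[[0.14,0.023,0.06],0],[[0.141,0.023,0.07],0],[[0.141,0.023,0.075],0]]}}

```text
clock: 29.6
position: [0.6859, -0.1067, 0.1595]
ee_rot: [1.0, -0.0, -0.0, -0.0]
ft_force: [0.0, -0.6, -4.2]
grip_width: 0.382
```

```bash
python3 -c "
from h import *
to(.685,-.109,.1413)"
```

```text
t 29.6 pos [ 0.6859 -0.1067  0.1595] tx ang -0.0007 tilt 0.0006 F [ 0.  -0.6 -4.2] w 0.382 q [-0.5   0.7   0.94  1.38 -0.56  1.34  0.45]
shift [-0.0008  0.0023  0.0182] norm 0.018 spin to 0: -0.0007
```

Emit:
{"name": "send_rows", "arguments": {"steps": [[[-0.001,0.002,0.005],0],[[-0.001,0.002,0.01],0],[[-0.001,0.002,0.013],0],[[-0.001,0.002,0.015],0],[[-0.001,0.002,0.016],0],[[-0.001,0.002,0.016],0],[[-0.001,0.002,0.016],0],[[-0.001,0.002,0.016],0]]}}

```text
clock: 30.6
position: [0.6857, -0.1082, 0.1439]
ee_rot: [1.0, 0.0, 0.0, -0.0]
ft_force: [0.4, 0.2, -4.7]
grip_width: 0.381
```

```bash
python3 -c "
from h import *
to(.685,-.109,.1413)"
```

```text
t 30.6 pos [ 0.6857 -0.1082  0.1439] tx ang 0.0001 tilt 0.0002 F [ 0.4  0.2 -4.7] w 0.381 q [-0.5   0.71  0.93  1.4  -0.57  1.31  0.46]
shift [-0.0007  0.0008  0.0026] norm 0.003 spin to 0: 0.0001
```

Emit:
{"name": "send_rows", "arguments": {"steps": [[[0,0,0.001],0],[[0,0,0.0015],0],[[0,0,0.002],0],[[0,0,0.0025],0],[[0,0,0.003],0],[[0,0,0.003],0],[[0,0,0.003],0],[[0,0,0.003],0]]}}

```text
clock: 31.6
position: [0.6858, -0.1083, 0.1414]
ee_rot: [1.0, 0.0, 0.0, -0.0]
ft_force: [-2.4, 0.1, 5.7]
grip_width: 0.382
```

Emit:
{"name": "send_rows", "arguments": {"steps": [[[0,0,0],0],[[0,0,0],0],[[0,0,0],0],[[0,0,-0.015],0],[[0,0,-0.04],0],[[0,0,-0.065],0],[[0,0,-0.085],0],[[0,0,-0.095],0]], "hand": 0.8}}

```text
clock: 32.6
position: [0.686, -0.1084, 0.2374]
ee_rot: [1.0, -0.0, 0.001, 0.0]
ft_force: [-0.7, -0.7, -0.4]
grip_width: 0.8
```

Emit:
{"name": "send_rows", "arguments": {"steps": [[[-0.01,0.01,0],0],[[-0.03,0.035,0],0],[[-0.06,0.07,0.01],0],[[-0.09,0.105,0.025],0],[[-0.12,0.14,0.045],0],[[-0.145,0.17,0.065],0],[[-0.16,0.189,0.085],0],[[-0.16,0.189,0.095],0]], "hand": 1}}

```text
clock: 33.6
position: [0.5226, -0.2989, 0.1393]
ee_rot: [1.0, -0.002, -0.001, -0.0]
ft_force: [0.7, -0.3, 0.7]
grip_width: 1.003
```

```bash
python3 -c "
from h import *
p,d,W=wr('w5')
box(W,.47,.59,-.36,-.24,.05,.08,'rj')
to(.526,-.297,.022)
p,d,W=topw();cv2.imwrite('pics/top3.png',p[:,:,::-1])
box(W,.6,.74,-.07,.07,.14,.19,'yb top')
box(W,.6,.74,.07,.17,.14,.19,'bb top')
box(W,.6,.74,-.17,-.07,.14,.19,'rb top')
box(W,.47,.59,.24,.35,.05,.08,'bj')
box(W,.5,.63,.34,.46,.04,.06,'gc')
"
```

```text
rj 5944 mean [ 0.526 -0.296  0.061] mid [ 0.526 -0.298  0.057] rect [ 0.526 -0.297] [0.059 0.059] 32.2 circ [ 0.526 -0.298] 0.03
t 33.65 pos [ 0.5238 -0.2971  0.1384] tx ang -0.0019 tilt 0.003 F [-0.5  0.9 -1. ] w 1.0 q [-0.32  0.53  1.02  1.68 -0.48  1.21  0.81]
shift [0.0025 0.     0.1164] norm 0.116 spin to 0: -0.0019
yb top 122 mean [0.671 0.001 0.167] mid [0.674 0.001 0.16 ] rect [0.674 0.002] [0.031 0.034] 81.9 circ [0.674 0.001] 0.017
bb top 121 mean [0.661 0.109 0.167] mid [0.663 0.109 0.159] rect [0.662 0.11 ] [0.033 0.032] 24.8 circ [0.663 0.109] 0.017
rb top 124 mean [ 0.681 -0.106  0.166] mid [ 0.684 -0.106  0.159] rect [ 0.684 -0.106] [0.032 0.033] 15.5 circ [ 0.684 -0.106] 0.018
bj 284 mean [0.528 0.296 0.06 ] mid [0.528 0.296 0.059] rect [0.528 0.297] [0.059 0.058] 38.4 circ [0.528 0.296] 0.03
gc 95 mean [0.568 0.398 0.048] mid [0.568 0.398 0.048] rect [0.569 0.396] [0.058 0.057] 56.6 circ [0.568 0.398] 0.03
```

View pics/w5.png

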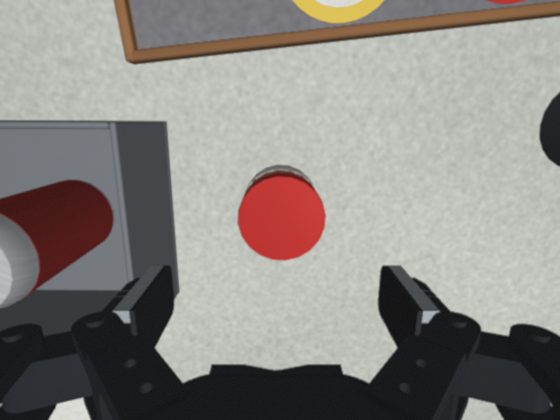

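View pics/top3.png

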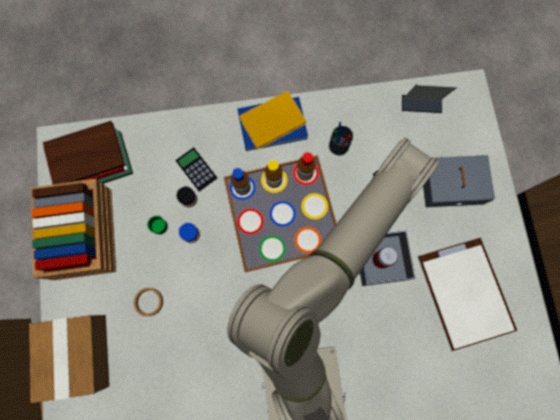

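The top view shows the three bottles on their rings at (238,180), (273,174) and (307,167). The wrist view shows the red jar centred at (281,217), with the bin clear to the left. Descending onto the jar.

Emit:
{"name": "send_rows", "arguments": {"steps": [[[0.001,0,0.015],0],[[0.001,0,0.04],0],[[0.001,0,0.065],0],[[0.001,0,0.09],0],[[0.001,0,0.108],0],[[0.001,0,0.115],0],[[0.001,0,0.116],0],[[0.001,0,0.116],0]]}}

```text
clock: 34.7
position: [0.5271, -0.2975, 0.0255]
ee_rot: [1.0, 0.0, 0.001, 0.0]
ft_force: [-0.0, 0.2, 1.1]
grip_width: 1.002
```

Emit:
{"name": "send_rows", "arguments": {"steps": [[[0,0,0],0],[[0,0,0],0],[[0,0,0],0],[[0,0,0],0],[[0,0,0],0],[[0,0,0],0],[[0,0,0],0],[[0,0,0],0]], "hand": 0, "force": 50}}

```text
clock: 35.7
position: [0.5271, -0.2974, 0.0255]
ee_rot: [1.0, 0.0, 0.001, 0.0]
ft_force: [-1.1, 1.1, 6.3]
grip_width: 0.687
```

```bash
python3 -c "
from h import *
to(.545,.099,.031)"
```

```text
t 35.7 pos [ 0.5271 -0.2974  0.0255] tx ang 0.0001 tilt 0.0011 F [-1.1  1.1  6.3] w 0.687 q [-0.24  0.66  0.9   1.76 -0.6   1.02  0.89]
shift [ 0.0179 -0.3964 -0.0055] norm 0.397 spin to 0: 0.0001
```

Emit:
{"name": "send_rows", "arguments": {"steps": [[[0,0,-0.015],0],[[0,0,-0.04],0],[[0,-0.005,-0.055],0],[[0,-0.025,-0.06],0],[[0,-0.06,-0.06],0],[[0,-0.1,-0.06],0],[[0.0,-0.145,-0.06],0],[[0.0,-0.19,-0.06],0]]}}

```text
clock: 36.7
position: [0.5264, -0.1053, 0.085]
ee_rot: [1.0, 0.0, 0.0, -0.0]
ft_force: [0.4, 0.1, -2.6]
grip_width: 0.688
```

Emit:
{"name": "send_rows", "arguments": {"steps": [[[0,-0.045,0],0],[[0.002,-0.09,0],0],[[0.006,-0.135,0],0],[[0.01,-0.17,0],0],[[0.015,-0.195,0],0],[[0.018,-0.206,0.01],0],[[0.018,-0.207,0.025],0],[[0.018,-0.207,0.04],0]]}}

```text
clock: 37.7
position: [0.5441, 0.0984, 0.0434]
ee_rot: [1.0, -0.001, -0.0, 0.0]
ft_force: [-0.5, 0.3, -1.8]
grip_width: 0.692
```

```bash
python3 -c "
from h import *
to(.545,.099,.0315)"
```

```text
t 37.7 pos [0.5441 0.0984 0.0434] tx ang -0.0015 tilt 0.0011 F [-0.5  0.3 -1.8] w 0.692 q [-1.04  0.54  0.96  1.89 -0.52  1.    0.16]
shift [ 0.0009 -0.0006  0.0119] norm 0.012 spin to 0: -0.0015
```

Emit:
{"name": "send_rows", "arguments": {"steps": [[[0.001,0,0.003],0],[[0.001,0,0.006],0],[[0.001,0,0.008],0],[[0.001,0,0.009],0],[[0.001,0,0.0095],0],[[0.001,0,0.0095],0],[[0.001,0,0.0095],0],[[0.001,0,0.0095],0]]}}

```text
clock: 38.7
position: [0.5457, 0.0998, 0.0353]
ee_rot: [1.0, 0.0, 0.0, -0.0]
ft_force: [0.6, -0.8, -2.7]
grip_width: 0.686
```

```bash
python3 -c "
from h import *
to(.545,.099,.0315)"
```

```text
t 38.7 pos [0.5457 0.0998 0.0353] tx ang 0.0001 tilt 0.0001 F [ 0.6 -0.8 -2.7] w 0.686 q [-1.02  0.55  0.95  1.89 -0.54  0.98  0.17]
shift [-0.0007  0.0008  0.0038] norm 0.004 spin to 0: 0.0001
```

Emit:
{"name": "send_rows", "arguments": {"steps": [[[0,0,0.001],0],[[0,0,0.002],0],[[0,0,0.0025],0],[[0,0,0.003],0],[[0,0,0.0035],0],[[0,0,0.004],0],[[0,0,0.004],0],[[0,0,0.004],0]]}}

```text
clock: 39.7
position: [0.5457, 0.0998, 0.0315]
ee_rot: [1.0, -0.0, -0.0, -0.0]
ft_force: [-3.9, -0.3, 6.2]
grip_width: 0.689
```

Emit:
{"name": "send_rows", "arguments": {"steps": [[[0,0,0],0],[[0,0,0],0],[[0,0,0],0],[[0,0,-0.015],0],[[0,0,-0.04],0],[[0,0,-0.07],0],[[0,0,-0.1],0],[[0,0,-0.11],0]], "hand": 1}}

```text
clock: 40.7
position: [0.5466, 0.0998, 0.1435]
ee_rot: [1.0, -0.0, 0.001, -0.001]
ft_force: [0.5, 0.2, -1.2]
grip_width: 1.003
```

Emit:
{"name": "send_rows", "arguments": {"steps": [[[-0.002,-0.02,0],0],[[-0.006,-0.06,0],0],[[-0.01,-0.1,0],0],[[-0.014,-0.14,0],0],[[-0.016,-0.175,0],0],[[-0.017,-0.192,0],0],[[-0.017,-0.197,0],0],[[-0.017,-0.197,0],0]]}}

```text
clock: 41.7
position: [0.5288, 0.2957, 0.1411]
ee_rot: [1.0, -0.001, -0.0, 0.0]
ft_force: [-0.3, -0.9, 0.6]
grip_width: 0.999
```

```bash
python3 -c "
from h import *
p,d,W=wr('w6')
box(W,.47,.59,.24,.35,.05,.08,'bj')
box(W,.5,.63,.34,.46,.04,.06,'gc')
to(.528,.296,.0255)
p,d,W=topw();cv2.imwrite('pics/top4.png',p[:,:,::-1])
box(W,.48,.61,.04,.17,.05,.08,'rj')
"
```

```text
bj 5958 mean [0.53  0.299 0.06 ] mid [0.53  0.308 0.057] rect [0.529 0.308] [0.059 0.082] 2.0 circ [0.535 0.31 ] 0.044
gc 2320 mean [0.541 0.378 0.049] mid [0.54  0.376 0.047] rect [0.54  0.376] [0.058 0.059] 89.0 circ [0.54  0.376] 0.03
t 41.75 pos [0.529  0.2953 0.1413] tx ang -0.0019 tilt 0.0004 F [-0.1  0.9  0.3] w 1.002 q [-1.34  0.53  1.01  1.67 -0.47  1.21 -0.22]
shift [-0.001  -0.0007  0.1158] norm 0.116 spin to 0: -0.0019
rj 281 mean [0.544 0.099 0.065] mid [0.545 0.099 0.063] rect [0.545 0.1  ] [0.059 0.056] 35.1 circ [0.545 0.1  ] 0.031
```

View pics/w6.png

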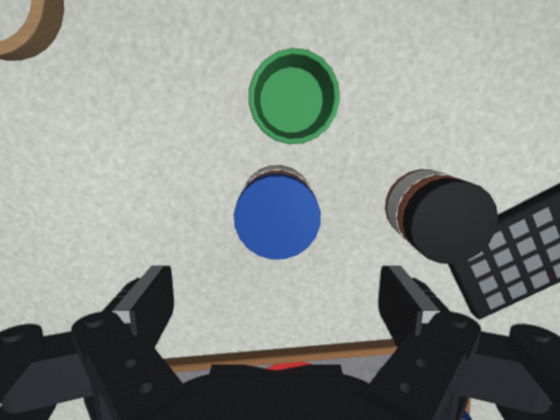

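The wrist view shows the blue jar centred at (277,217). The green cup at (294,95) has been knocked about 35 mm towards it and is now at (0.540,0.376). It still clears the jaws, so I'm descending.

Emit:
{"name": "send_rows", "arguments": {"steps": [[[0.0,0,0.015],0],[[0.0,0,0.04],0],[[0.0,0,0.065],0],[[0.0,0,0.09],0],[[0.0,0,0.108],0],[[0.0,0,0.115],0],[[0.0,0,0.116],0],[[0.0,0,0.116],0]]}}

```text
clock: 42.8
position: [0.5291, 0.297, 0.026]
ee_rot: [1.0, 0.0, 0.0, -0.0]
ft_force: [-0.2, 0.0, 1.0]
grip_width: 0.999
```

Emit:
{"name": "send_rows", "arguments": {"steps": [[[0,0,0],0],[[0,0,0],0],[[0,0,0],0],[[0,0,0],0],[[0,0,0],0],[[0,0,0],0],[[0,0,0],0],[[0,0,0],0]], "hand": 0, "force": 50}}

```text
clock: 43.8
position: [0.5291, 0.2971, 0.0262]
ee_rot: [1.0, 0.0, 0.0, -0.0]
ft_force: [-1.4, 0.1, 5.7]
grip_width: 0.69
```

```bash
python3 -c "
from h import *
to(.556,-.011,.031)"
```

```text
t 43.8 pos [0.5291 0.2971 0.0262] tx ang 0.0001 tilt 0.0013 F [-1.4  0.1  5.7] w 0.69 q [-1.26  0.66  0.89  1.75 -0.59  1.02 -0.15]
shift [ 0.0269  0.3081 -0.0051] norm 0.309 spin to 0: 0.0001
```

Emit:
{"name": "send_rows", "arguments": {"steps": [[[0,0,-0.015],0],[[0,0,-0.045],0],[[0,0,-0.075],0],[[0,0.015,-0.095],0],[[0,0.045,-0.1],0],[[0,0.08,-0.1],0],[[0.005,0.12,-0.1],0],[[0.01,0.16,-0.1],0]]}}

```text
clock: 44.8
position: [0.5376, 0.133, 0.1245]
ee_rot: [1.0, -0.001, -0.001, 0.0]
ft_force: [0.7, 0.1, -2.4]
grip_width: 0.685
```

Emit:
{"name": "send_rows", "arguments": {"steps": [[[0.005,0.04,0],0],[[0.01,0.08,0],0],[[0.014,0.115,0],0],[[0.017,0.14,0],0],[[0.017,0.148,0.015],0],[[0.017,0.148,0.04],0],[[0.017,0.148,0.065],0],[[0.017,0.148,0.08],0]]}}

```text
clock: 45.8
position: [0.5539, -0.0112, 0.0429]
ee_rot: [1.0, 0.0, -0.001, 0.0]
ft_force: [0.2, 0.2, -3.4]
grip_width: 0.689
```

```bash
python3 -c "
from h import *
to(.556,-.011,.0322)"
```

```text
t 45.8 pos [ 0.5539 -0.0112  0.0429] tx ang 0.0001 tilt 0.0029 F [ 0.2  0.2 -3.4] w 0.689 q [-0.84  0.54  0.97  1.88 -0.53  1.    0.36]
shift [ 0.0021 -0.0002  0.0107] norm 0.011 spin to 0: 0.0001
```

Emit:
{"name": "send_rows", "arguments": {"steps": [[[0.0,0,0.003],0],[[0.0,0,0.006],0],[[0.0,0,0.008],0],[[0.0,0,0.009],0],[[0.0,0,0.0095],0],[[0.0,0,0.0095],0],[[0.0,0,0.0095],0],[[0.0,0,0.0095],0]]}}

```text
clock: 46.8
position: [0.5557, -0.0112, 0.0358]
ee_rot: [1.0, 0.0, 0.0, -0.0]
ft_force: [0.0, 0.5, -2.9]
grip_width: 0.695
```

```bash
python3 -c "
from h import *
to(.556,-.011,.0322)"
```

```text
t 46.8 pos [ 0.5557 -0.0112  0.0358] tx ang 0.0 tilt 0.0002 F [ 0.   0.5 -2.9] w 0.695 q [-0.83  0.56  0.96  1.89 -0.54  0.99  0.37]
shift [ 0.0003 -0.0002  0.0036] norm 0.004 spin to 0: 0.0
```

Emit:
{"name": "send_rows", "arguments": {"steps": [[[0,0,0.001],0],[[0,0,0.002],0],[[0,0,0.0025],0],[[0,0,0.003],0],[[0,0,0.0035],0],[[0,0,0.004],0],[[0,0,0.004],0],[[0,0,0.004],0]]}}

```text
clock: 47.8
position: [0.5557, -0.0112, 0.0322]
ee_rot: [1.0, -0.0, -0.0, -0.0]
ft_force: [-2.3, 0.8, 5.5]
grip_width: 0.69
```

Emit:
{"name": "send_rows", "arguments": {"steps": [[[0,0,0],0],[[0,0,0],0],[[0,0,0],0],[[0,0,-0.015],0],[[0,0,-0.04],0],[[0,0,-0.07],0],[[0,0,-0.1],0],[[0,0,-0.11],0]], "hand": 1}}

```text
clock: 48.8
position: [0.5566, -0.0114, 0.144]
ee_rot: [1.0, -0.0, 0.001, -0.0]
ft_force: [-0.9, 0.8, -0.2]
grip_width: 1.003
```

```bash
python3 -c "
from h import *
to(.540,.376,.12)
"
```

```text
t 48.8 pos [ 0.5566 -0.0114  0.144 ] tx ang -0.0002 tilt 0.003 F [-0.9  0.8 -0.2] w 1.003 q [-0.94  0.41  1.09  1.8  -0.4   1.17  0.27]
shift [-0.0168 -0.3874  0.0243] norm 0.389 spin to 0: -0.0002
```

Emit:
{"name": "send_rows", "arguments": {"steps": [[[-0.002,-0.02,0],0],[[-0.004,-0.07,0],0],[[-0.006,-0.12,0],0],[[-0.01,-0.18,0],0],[[-0.012,-0.24,0],0],[[-0.014,-0.3,0],0],[[-0.016,-0.36,0],0],[[-0.016,-0.387,0.01],0]]}}

```text
clock: 49.8
position: [0.5383, 0.3804, 0.1313]
ee_rot: [1.0, 0.002, -0.0, -0.001]
ft_force: [0.7, -1.0, 0.5]
grip_width: 1.002
```

```bash
python3 -c "
from h import *
p,d,W=wr('w7')
box(W,.47,.63,.3,.46,.04,.06,'gc')
to(.540,.376,.02)
p,d,W=topw();cv2.imwrite('pics/top5.png',p[:,:,::-1])
box(W,.48,.61,.04,.17,.05,.08,'rj')
box(W,.49,.62,-.08,.04,.05,.08,'bj')
box(W,.47,.63,.3,.46,.04,.06,'gc')
box(W,.6,.74,-.07,.07,.14,.19,'yb top')
box(W,.6,.74,.07,.17,.14,.19,'bb top')
box(W,.6,.74,-.17,-.07,.14,.19,'rb top')
"
```

```text
gc 2053 mean [0.54  0.374 0.049] mid [0.54  0.376 0.046] rect [0.54  0.376] [0.059 0.059] 17.3 circ [0.54  0.376] 0.03
t 49.85 pos [0.5371 0.3826 0.1293] tx ang 0.0071 tilt 0.0021 F [-2.9  2.8 -1.5] w 0.996 q [-1.33  0.65  0.94  1.52 -0.54  1.25 -0.31]
shift [0.0031 0.0067 0.1093] norm 0.11 spin to 0: 0.0071
rj 283 mean [0.544 0.099 0.065] mid [0.545 0.099 0.062] rect [0.544 0.1  ] [0.058 0.058] 56.7 circ [0.545 0.098] 0.031
bj 279 mean [ 0.554 -0.011  0.065] mid [ 0.554 -0.011  0.061] rect [ 0.554 -0.011] [0.054 0.058] 82.0 circ [ 0.555 -0.011] 0.03
gc 102 mean [0.546 0.371 0.049] mid [0.569 0.353 0.05 ] rect [0.576 0.357] [0.057 0.14 ] 63.1 circ [0.573 0.35 ] 0.072
yb top 126 mean [0.671 0.001 0.166] mid [0.674 0.001 0.158] rect [0.674 0.001] [0.033 0.033] 31.5 circ [0.674 0.001] 0.018
bb top 122 mean [0.661 0.109 0.167] mid [0.664 0.109 0.158] rect [0.663 0.109] [0.033 0.032] 33.5 circ [0.663 0.109] 0.018
rb top 122 mean [ 0.681 -0.106  0.166] mid [ 0.684 -0.107  0.159] rect [ 0.684 -0.106] [0.032 0.032] 80.7 circ [ 0.685 -0.106] 0.017
```

View pics/w7.png

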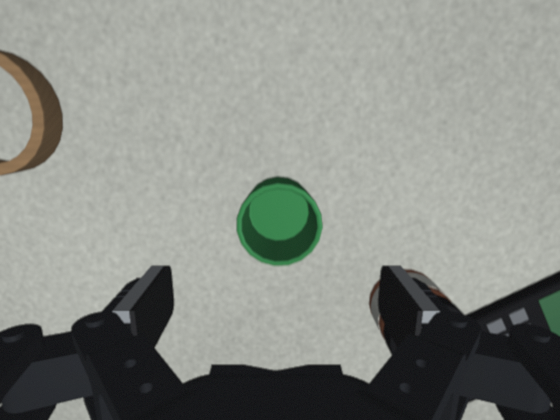

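View pics/top5.png

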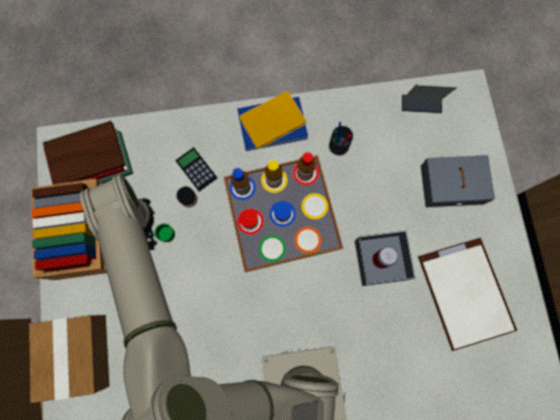

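The top view shows every placed item on its ring. The wrist view shows the cup at (279,224) between the fingers, measured at (0.540,0.376). Descending.

Emit:
{"name": "send_rows", "arguments": {"steps": [[[0.0,0,0.0],0],[[0.0,0,0.02],0],[[0.0,0,0.05],0],[[0.0,0,0.08],0],[[0.0,0,0.1],0],[[0.0,0,0.112],0],[[0.0,0,0.113],0],[[0.0,0,0.113],0]]}}

```text
clock: 50.9
position: [0.5402, 0.3759, 0.0196]
ee_rot: [1.0, -0.0, 0.001, -0.0]
ft_force: [0.2, 0.7, -0.2]
grip_width: 1.0
```

Emit:
{"name": "send_rows", "arguments": {"steps": [[[0,0,0],0],[[0,0,0],0],[[0,0,0],0],[[0,0,0],0],[[0,0,0],0],[[0,0,0],0],[[0,0,0],0],[[0,0,0],0]], "hand": 0, "force": 35}}

```text
clock: 51.9
position: [0.5401, 0.3762, 0.02]
ee_rot: [1.0, 0.0, 0.0, -0.001]
ft_force: [-1.8, -0.6, 6.5]
grip_width: 0.69
```

```bash
python3 -c "
from h import *
to(.446,.039,.03)
"
```

```text
t 51.9 pos [0.5401 0.3762 0.02  ] tx ang 0.0001 tilt 0.0014 F [-1.8 -0.6  6.5] w 0.69 q [-1.28  0.76  0.86  1.61 -0.63  1.07 -0.24]
shift [-0.0941  0.3371 -0.0104] norm 0.35 spin to 0: 0.0001
```

Emit:
{"name": "send_rows", "arguments": {"steps": [[[0,0,-0.015],0],[[0,0,-0.045],0],[[-0.005,0.01,-0.07],0],[[-0.02,0.03,-0.08],0],[[-0.035,0.065,-0.08],0],[[-0.05,0.105,-0.08],0],[[-0.065,0.15,-0.08],0],[[-0.08,0.195,-0.08],0]]}}

```text
clock: 52.9
position: [0.4594, 0.1793, 0.0993]
ee_rot: [1.0, -0.0, 0.0, -0.001]
ft_force: [1.1, -0.6, -0.1]
grip_width: 0.686
```

Emit:
{"name": "send_rows", "arguments": {"steps": [[[-0.005,0.045,0],0],[[-0.01,0.09,0],0],[[-0.014,0.12,0],0],[[-0.014,0.138,0],0],[[-0.014,0.142,0.015],0],[[-0.014,0.142,0.035],0],[[-0.014,0.142,0.05],0],[[-0.014,0.142,0.06],0]]}}

```text
clock: 53.9
position: [0.4459, 0.039, 0.0383]
ee_rot: [1.0, 0.0, -0.0, 0.0]
ft_force: [-0.3, 0.9, -0.9]
grip_width: 0.689
```

```bash
python3 -c "
from h import *
to(.446,.039,.026)
"
```

```text
t 53.9 pos [0.4459 0.039  0.0383] tx ang 0.0004 tilt 0.0004 F [-0.3  0.9 -0.9] w 0.689 q [-1.19  0.3   1.12  2.16 -0.36  0.88  0.14]
shift [ 0.0001 -0.      0.0123] norm 0.012 spin to 0: 0.0004
```

Emit:
{"name": "send_rows", "arguments": {"steps": [[[0,0,0.003],0],[[0,0,0.006],0],[[0,0,0.008],0],[[0,0,0.0095],0],[[0,0,0.0105],0],[[0,0,0.0115],0],[[0,0,0.0115],0],[[0,0,0.0115],0]]}}

```text
clock: 54.9
position: [0.4457, 0.0388, 0.0273]
ee_rot: [1.0, -0.0, 0.0, -0.0]
ft_force: [0.0, -0.3, -0.3]
grip_width: 0.685
```

```bash
python3 -c "
from h import *
to(.446,.039,.026)
"
```

```text
t 54.9 pos [0.4457 0.0388 0.0273] tx ang -0.0 tilt 0.0001 F [ 0.  -0.3 -0.3] w 0.685 q [-1.16  0.33  1.1   2.16 -0.39  0.86  0.17]
shift [ 0.0003 -0.0002  0.0013] norm 0.001 spin to 0: -0.0
```

Emit:
{"name": "send_rows", "arguments": {"steps": [[[0,0,0.0005],0],[[0,0,0.001],0],[[0,0,0.0015],0],[[0,0,0.0015],0],[[0,0,0.0015],0],[[0,0,0.0015],0],[[0,0,0.0015],0],[[0,0,0.0015],0]]}}

```text
clock: 55.9
position: [0.4457, 0.0388, 0.0259]
ee_rot: [1.0, -0.0, -0.0, -0.0]
ft_force: [-2.1, -0.0, 5.6]
grip_width: 0.688
```

Emit:
{"name": "send_rows", "arguments": {"steps": [[[0,0,0],0],[[0,0,0],0],[[0,0,0],0],[[0,0,-0.015],0],[[0,0,-0.04],0],[[0,0,-0.07],0],[[0,0,-0.11],0],[[0,0,-0.16],0]], "hand": 1}}

```text
clock: 56.9
position: [0.4448, 0.0388, 0.1844]
ee_rot: [1.0, 0.0, -0.001, 0.001]
ft_force: [0.6, 3.3, -0.7]
grip_width: 0.999
```

Emit:
{"name": "send_rows", "arguments": {"steps": [[[0,-0.02,-0.02],0],[[0,-0.06,-0.02],0],[[0,-0.11,-0.02],0],[[0,-0.16,-0.02],0],[[0,-0.21,-0.02],0],[[0,-0.25,-0.02],0],[[0,-0.26,-0.02],0],[[0,-0.26,-0.02],0]]}}

```text
clock: 57.9
position: [0.4455, 0.2987, 0.204]
ee_rot: [1.0, 0.0, -0.0, 0.0]
ft_force: [-0.3, -0.2, -0.3]
grip_width: 1.0
```

```bash
python3 -c "
from h import *
st()
for n in ('top','scene'):
  p,d,W=topw(n);cv2.imwrite(f'pics/{n}9.png',p[:,:,::-1])
  rings(p,W)
  box(W,.48,.61,.04,.17,.05,.08,n+'rj')
  box(W,.49,.62,-.08,.04,.05,.08,n+'bj')
  box(W,.38,.49,-.02,.1,.045,.065,n+'gc')
  box(W,.6,.74,-.05,.05,.15,.19,n+'yb')
  box(W,.6,.74,.06,.17,.15,.19,n+'bb')
  box(W,.6,.74,-.17,-.06,.15,.19,n+'rb')
  box(W,.29,.43,-.375,-.24,.095,.14,n+'can in bin')
  box(W,.6,.72,.22,.35,.05,.08,n+'black')
st()
"
```

```text
t 57.9 pos [0.4455 0.2987 0.204 ] tx ang 0.0007 tilt 0.001 F [-0.3 -0.2 -0.3] w 1.0 q [-1.63  0.26  1.12  1.78 -0.24  1.26 -0.45]
ring red [305 176] [ 0.6827 -0.1088] mean [ 0.6762 -0.104   0.0064] [0.078 0.089]
ring red [250 223] [0.5462 0.1001] mean [0.5401 0.0995 0.006 ] [0.087 0.089]
ring yellow [315 206] [ 0.5701 -0.121 ] mean [ 0.569  -0.1213  0.0058] [0.089 0.091]
ring green [271 247] [0.4465 0.0395] mean [0.4515 0.0408 0.0059] [0.084 0.083]
ring blue [282 215] [ 0.5577 -0.0109] mean [ 0.5525 -0.0092  0.0062] [0.087 0.086]
toprj 283 mean [0.544 0.099 0.065] mid [0.544 0.099 0.063] rect [0.544 0.099] [0.057 0.058] 23.5 circ [0.545 0.099] 0.03
topbj 281 mean [ 0.553 -0.011  0.065] mid [ 0.554 -0.011  0.063] rect [ 0.554 -0.011] [0.054 0.058] 82.1 circ [ 0.555 -0.011] 0.031
topgc 83 mean [0.446 0.038 0.054] mid [0.445 0.038 0.053] rect [0.444 0.039] [0.057 0.057] 51.1 circ [0.445 0.039] 0.03
topyb 113 mean [0.672 0.001 0.168] mid [0.674 0.001 0.163] rect [0.674 0.001] [0.031 0.034] 82.4 circ [0.674 0.001] 0.017
topbb 109 mean [0.662 0.109 0.168] mid [0.664 0.109 0.164] rect [0.66
[... 918 characters left out ...]
31 0.036] 73.9 circ [0.675 0.   ] 0.018
scenebb 122 mean [0.67  0.107 0.164] mid [0.666 0.108 0.162] rect [0.666 0.11 ] [0.032 0.033] 18.0 circ [0.665 0.11 ] 0.019
scenerb 137 mean [ 0.691 -0.108  0.164] mid [ 0.685 -0.108  0.161] rect [ 0.685 -0.107] [0.031 0.036] 83.1 circ [ 0.685 -0.107] 0.018
scenecan in bin 204 mean [ 0.372 -0.305  0.111] mid [ 0.363 -0.306  0.108] rect [ 0.364 -0.306] [0.055 0.056] 49.1 circ [ 0.363 -0.308] 0.031
sceneblack 199 mean [0.654 0.291 0.058] mid [0.651 0.293 0.057] rect [0.65  0.294] [0.056 0.06 ] 65.4 circ [0.651 0.292] 0.032
t 58.0 pos [0.4458 0.2976 0.2044] tx ang -0.0014 tilt 0.0012 F [ 0.1  0.1 -0.8] w 0.997 q [-1.63  0.25  1.12  1.78 -0.24  1.26 -0.45]
```

View pics/top9.png

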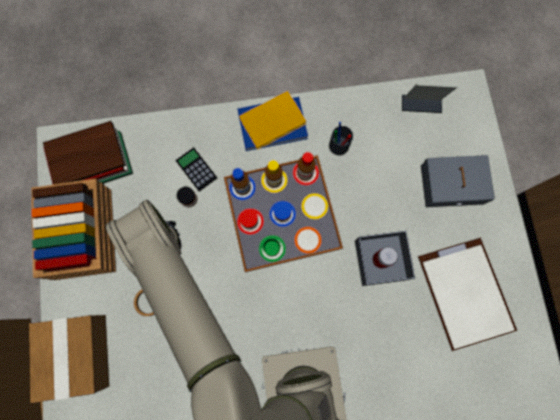

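View pics/scene9.png

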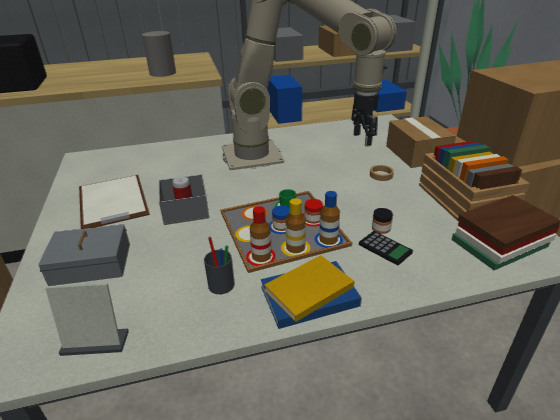

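Both views show the set complete: bottles upright at scene pixels (260,235), (295,228) and (330,222), both jars and the green cup on their own rings, and the can in the bin at (181,188). No yellow jar or orange cup is on the table. Handing in.

```bash
python3 -c "
from h import *
print(manip.hand_in()); st()"
```

```text
the job is handed in; nothing more can be done
None
the job is handed in; nothing more can be done
```

The tray is set and the job is handed in at about 58 s of the 210 s limit. I threw the can in the bin first. Then I placed the yellow, blue and red bottles, the red and blue jars, and the green cup last. The yellow jar and orange cup were not on the table.

- **Placement:** In my last top and scene pictures, every item stood upright within about 5 mm of its ring centre. The can stood in the bin and the gripper was clear of everything.
- **Other things:** The black-lidded jar measured where it started. The calculator, tape roll and pen pot looked unmoved in the pictures, but I did not measure them.
- **Disturbance:** The green cup was knocked about 35 mm aside during the run. I measured it again before picking it up.
- **Disagreements:** The top and scene cameras differed by 2–3 mm in x on some caps and lids, and by up to about 7 mm on a few ring centres. The 15 mm tolerance covers this, and no check failed. Handing in reports no verdict.

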